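Gauge the bore depth of a column tube

TASK

Take the steel depth rod off its rest and slide it, thin end first, into the open end of the column tube clamped on the gauge until it touches bottom, and leave it there. Then slide the cursor along the scale until its line is right beside the rod's outer end face, so that the exposed length can be read. Leave the other things on the bench where they are.

Things in the scene. Friction and masses are not known exactly. Their poses are not given: they have to be found in the camera images.
- rod_mid (a point): Middle of the loose steel depth rod: plain round shank 13 mm in diameter, 200 mm long over all, mass about 0.2 kg, its tip slightly chamfered; the last 14 mm at the outer end is a knob 22 mm in diameter. Site on the axis, half-way along; x points along the rod towards its tip. It starts lying level on the rest, its axis 60 mm above the bench.
- rod_tip (a point): Centre of the rod's tip face, 100 mm from the middle along the rod's x; same axes as the middle.
- rod_end (a point): Centre of the rod's outer end face (the knob's flat face), 100 mm from the middle against the rod's x; same axes.
- rest: Fixed grey plastic rod rest, base 150 x 70 x 8 mm, with two upright V-notched supports 55 mm to +x and 65 mm to -x of the origin; between them the rod lies free and can be gripped across from above (the supports are 40 mm wide and 70 mm high). Origin on the bench under the rod's middle; x along the rod towards its tip.
- bore_mouth (a point): Centre of the open mouth of the steel column tube on the gauge, 75 mm above the bench; y points along the level bore, into the tube; z up. Bore 16 mm in diameter (rod 13 mm), with a lead-in cone 28 mm wide at the mouth narrowing to 16 mm over the first 12 mm. Tube 34 mm thick, round its mouth a dark end nut 49 mm in diameter, 26 mm long.
- gauge: The fixed gauge: grey base plate 12 mm thick, reaching 190 mm in front of the tube's mouth and 155 mm behind it, 130 mm to -x and 45 mm to +x of the bore axis. In front of the mouth, within 75 mm of the bore axis, nothing on it is higher than 25 mm. Origin on the bench under the mouth; axes as at the mouth.
- bore_floor (a point): Centre of the flat bottom of the blind bore, unseen from outside; 55 to 85 mm behind the mouth, so 115 to 145 mm of the rod stays exposed. It does not give under a light push. Same axes as the mouth: y points on, deeper.
- cursor_grip (a point): Centre of the black cursor's upright grip block, 22 mm (x) by 20 mm (y), its top 77 mm above the bench, this point 62 mm above it. It stands 95 mm to the -x side (the robot's side) of the bore axis, on a rail parallel to the bore. Axes as at the mouth.
- cursor_line (a point): End of the thin steel line (3 mm wide) that reaches from the cursor over the white scale towards the rod, 24 mm above the bench, level along the rail with the middle of the grip block. Axes as at the mouth.
- cursor (a joint): Travel of the cursor along its rail, m: 0 when its line is level with the mouth of the tube, growing to 0.165 as it is slid away from the tube (against the mouth's y); so set level with the rod's outer end it reads the exposed length. It starts at 0.01 to 0.06, slides with about 2 N of drag and stays where it is left.
- bottle: Bystander: amber glass bottle with white cap, 72 mm diameter, 150 tall, standing left of the gauge; origin under its centre.
- beaker: Bystander: empty open glass beaker, 72 mm diameter, 85 tall, standing; origin under its centre.
- spanner: Bystander: steel open-ended spanner, 170 mm long, lying flat; origin at its middle, on the bench.
- spare: Bystander: spare steel column lying on the bench: 150 mm long, 20 mm tube with a 35 mm dark hexagonal nut near each end (not the depth rod); origin at its centre, x along it.
- vials: Bystander: white vial tray 100 x 150 mm, 54 tall with its vials; origin under its centre.
- fittings: Bystander: grey open box 110 x 80 mm, 35 tall; origin under its centre.
Things that resemble listed ones, but are neither listed nor needed, are in the scene too. What is shaped like the part that bears rod_mid but red is not meant.

How it is judged:
By the outcome, as a careful person would: the job done as asked, in the order asked, and still so for the second after the job is handed in, with the robot touching nothing.
It also fails if it takes over 69 s, if anything falls off the work surface, if the arm or the gripper's body presses on something with over 40 N, if the wrist force passes 120 N, or if a joint passes its speed limit or range.

ROBOT

A 6-joint arm with a two-finger parallel gripper is mounted at the origin on the work surface. World frame = base frame: x ahead of the robot, y to its left, z up, the work surface at z = 0. Lengths are in m, angles in rad, forces in N, time in s.
With the tool pointing down it reaches from about 0.35 to 0.775 m from the base axis. Payload 7.3 kg.
Tool frame: the origin (TCP) lies between the finger pads; the fingertips stand 25 mm ahead of it and the grasp point (between the pads) lies 6 mm ahead of it; y points along the fingers, z is the direction in which the jaws open and shut, and the axes are right-handed (so a half turn about y gives the same grasp; the last joint's range is limited). The gripper opens to 92 mm and grips with 3 to 60 N. Pads are 19 mm wide; open, the fingers measure 130 mm over their backs; the gripper's body (75 mm by 190 mm) begins 47 mm behind the grasp point.
Start: joints at [1.06, 0.342, 1.524, -0, 1.275, -0.146], TCP at [0.187, 0.49, 0.252] pointing down, gripper open.
Joint ranges: [-2.53, 2.53], [-0.77, 2.02], [0.04, 2.7], [-1, 4.14], [0.28, 2.66], [-3.11, 3.11]. Speed limits (rad/s): [2.57, 2.57, 3.14, 3.14, 3.14, 3.14].

INTERFACE

Orientations are given as [roll, pitch, yaw] about the fixed x, y, z axes, in that order (R = Rz(yaw) Ry(pitch) Rx(roll)).
In Python, from cell import sensors, read_camera, hand_in gives the robot as it stands. The module is installed in compiled form; this text tells all that it offers.
- The arm moves only by the tool send_rows, never from a script. Its argument "motion" is a list that holds one entry, the list of rows, each a list of 4 numbers: the shift along the tool's x, y, z in m, then the turn about the tool's y in degrees. In form: [[[tx, ty, tz, twist], ...]]. A call has 1 to 8 rows; each row is the pose to reach, as a shift and turn from the pose measured when the call began, along the tool's axes at that moment; what a row does not reach only later rows make up. A row lasts 1/10 s, in which the tool goes at most 50 mm and 8.59 degrees, less where a joint would pass 70% of its speed; a pose out of reach is approached as far as the arm can. A call with a gripper value outside its range is refused whole. "gripper" is the opening, from 0 (shut) to 1 (fully open), set as the call begins (left out, the last holds). The fingers move at their own pace and stop on an object; "grip_force" is the grip in N (left out, the last holds). Time passes only in rows, so rows that repeat a pose let the fingers close. It gives the time, the measured TCP pose, the force and the opening at its end, in the units of the state.
- sensors.observe(): the state, without advancing time (a new reading comes with each control period).
- read_camera(name): name is "scene" or "top"; returns a dict with "frame" (480x640x3 uint8, red, green, blue), "fx", "fy", "cx", "cy" (pixels), "extrinsics" (4x4, takes a point from world to camera coordinates). Camera axes: x right, y up, looking along -z (the intrinsics and any distortion apply to the point x, -y, -z); pixel columns grow to the right and rows downward; lengths in m; the calibration is good to about 2 mm. A picture is of the moment at which its call begins. There is no depth.
- hand_in(): hands the job in, once; it reports no verdict.
The state is a dict: "time": time; "qpos": joint angles; "qvel": joint speeds; "joint_efforts": joint torques, N m; "tool_pos": TCP position; "tool_rot": TCP orientation; "contact_force": force on the tool from outside, world axes, zero at the start; "torque": the same for the moment, N m; "opening": finger opening in m.
Only numpy, scipy, OpenCV 4.12 (cv2) and the standard library are available. Lean on these libraries where they do the work, as an engineer would, in place of code of your own. Each camera call takes 0.05 s, during which the arm holds its last target.

## Working session

There is one attempt and no reset: what is moved stays moved. The work goes in short steps, Python scripts to look and compute and a tool call to move; the robot and the scene stay as the last step left them, time stands still between calls to the robot, and variables do not carry over. Pictures are saved under pics/ and viewed, and the job is handed in when it is done.

Besides the shell and the picture viewer there is one more tool, called after "Call:" as a command line: name --argument value ..., lists and objects as JSON in quotes. send_rows: Moves the arm, as the interface text tells. Its arguments: {"type":"object","properties":{"motion":{"type":"array"},"gripper":{"type":"number"},"grip_force":{"type":"number"}},"required":["motion"]}

```bash
mkdir -p pics; python3 - <<'E'
from cell import sensors, read_camera
import cv2,json,numpy as np
s=sensors.observe(); print(s)
for n in("scene","top"):
    c=read_camera(n); cv2.imwrite(f"pics/{n}0.png",c["frame"][:,:,::-1]); print(n,{k:(v.tolist() if hasattr(v,'tolist') else v) for k,v in c.items() if k!="frame"})
E
```

```text
{'time': 0.0, 'qpos': array([ 1.05998945e+00,  3.42747476e-01,  1.52501407e+00, -1.21478231e-05,
        1.27538558e+00, -1.46033964e-01]), 'qvel': array([ 1.51669750e-04,  1.37319371e-03, -1.97325285e-03, -2.29801644e-04,
       -1.23496400e-04, -7.17658666e-05]), 'joint_efforts': array([ 1.15997234e-03, -4.31248677e+01, -2.44226342e+01,  7.18008773e-02,
        5.61328093e-02, -1.44677829e-04]), 'tool_pos': array([0.1871062 , 0.49013688, 0.25103311]), 'tool_rot': array([-1.57233594e+00,  2.14707049e-04, -3.64769529e-01]), 'contact_force': array([-0.71090186, -1.00938432, -0.22065395]), 'torque': array([0.01612618, 0.02203891, 0.00747687]), 'opening': 0.09204874769385159}
scene {'fx': 537.9292079571544, 'fy': 537.9292079571544, 'cx': 326.15125825770355, 'cy': 240.2862969251886, 'extrinsics': [[0.8278512500941636, 0.5606475775235341, 0.018346703641894797, -0.3260312269539797], [-0.4229002177957941, 0.602297963662661, 0.6770469472319344, 0.2740271532991835], [0.3685345485918527, -0.5682529866043863, 0.73571110478869, -1.673158574741642], [0.0, 0.0, 0.0, 1.0]]}
top {'fx': 516.2780042155734, 'fy': 516.2780042155734, 'cx': 322.27022882430083, 'cy': 239.15139967870445, 'extrinsics': [[-0.029494423214936023, -0.9994995750054113, 0.011431472486970889, -0.15257688199977412], [0.99525918952249, -0.02830508234842854, 0.09304820247745274, -0.5098636687833522], [-0.09267807006112397, 0.014121681105690348, 0.9955959790258772, -1.4385742098512713], [0.0, 0.0, 0.0, 1.0]]}
```

View pics/scene0.png

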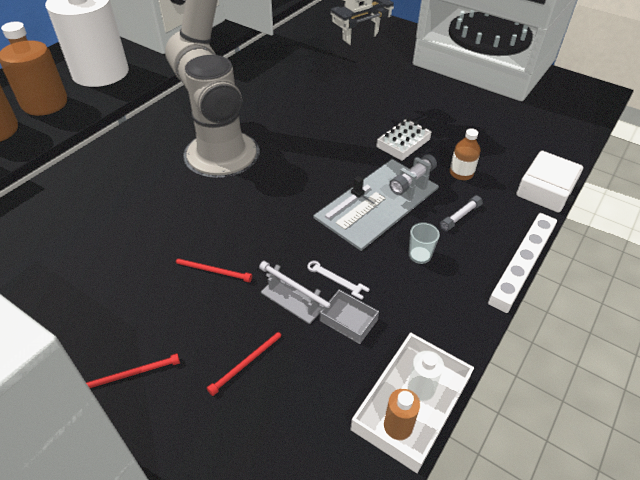

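View pics/top0.png

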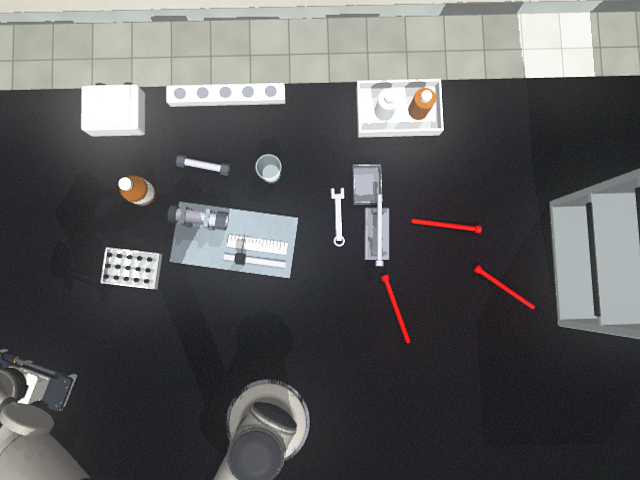

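```bash
cat > h.py <<'E'
import numpy as np,cv2
from cell import sensors, read_camera
def ray(c,u,v):
    E=np.array(c["extrinsics"]);R=E[:3,:3];t=E[:3,3]
    d=np.array([(u-c["cx"])/c["fx"],-(v-c["cy"])/c["fy"],-1.]); d=R.T@d
    return -R.T@t,d/np.linalg.norm(d)
def plane(c,u,v,z):
    o,d=ray(c,u,v); return o+d*(z-o[2])/d[2]
def tri(c1,p1,c2,p2):
    o1,d1=ray(c1,*p1);o2,d2=ray(c2,*p2)
    s=np.linalg.lstsq(np.c_[d1,-d2],o2-o1,rcond=None)[0]
    a=o1+s[0]*d1;b=o2+s[1]*d2
    return (a+b)/2,np.linalg.norm(a-b)
def proj(c,P):
    E=np.array(c["extrinsics"]);p=E[:3,:3]@P+E[:3,3]
    return np.array([c["cx"]+c["fx"]*p[0]/-p[2],c["cy"]-c["fy"]*p[1]/-p[2]])
def crop(c,x0,y0,w,h,k,name):
    im=cv2.resize(c["frame"][y0:y0+h,x0:x0+w,::-1],None,fx=k,fy=k,interpolation=cv2.INTER_CUBIC)
    for i in range(0,w,10): cv2.putText(im,str(x0+i),(i*k,8),0,.3,(0,255,255),1); cv2.line(im,(i*k,10),(i*k,14),(0,255,255),1)
    for i in range(10,h,10): cv2.putText(im,str(y0+i),(0,i*k+3),0,.3,(0,255,255),1)
    cv2.imwrite(name,im)
E
python3 - <<'E'
from h import *
c=read_camera("scene");t=read_camera("top")
import pickle;pickle.dump((c,t),open("cams.pkl","wb"))
crop(c,250,250,90,75,8,"pics/s_rod.png");crop(t,345,155,60,120,5,"pics/t_rod.png")
crop(c,310,140,140,110,5,"pics/s_g.png");crop(t,160,195,150,90,5,"pics/t_g.png")
E
```

```text
(no output)
```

View pics/s_rod.png

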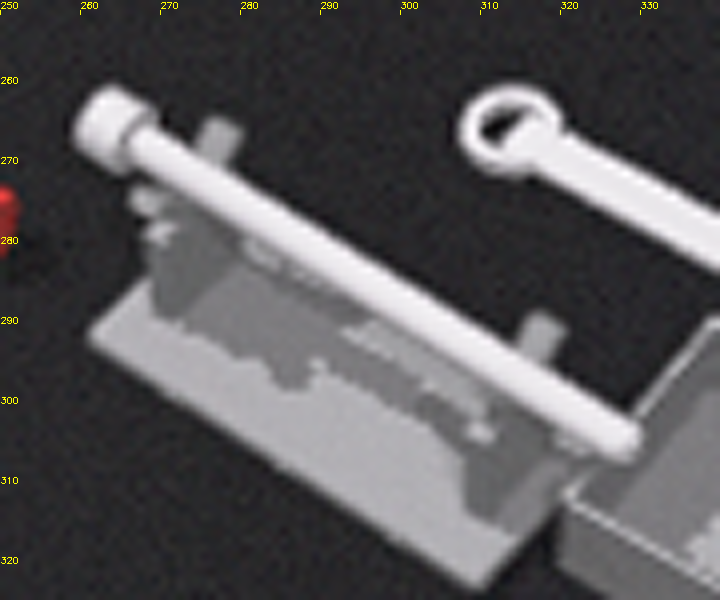

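View pics/t_rod.png

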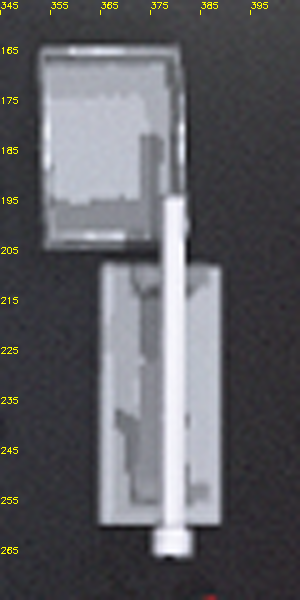

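View pics/s_g.png

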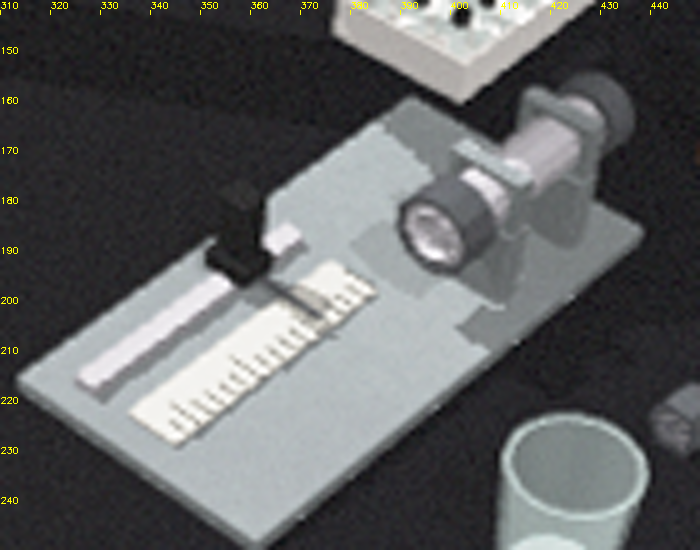

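View pics/t_g.png

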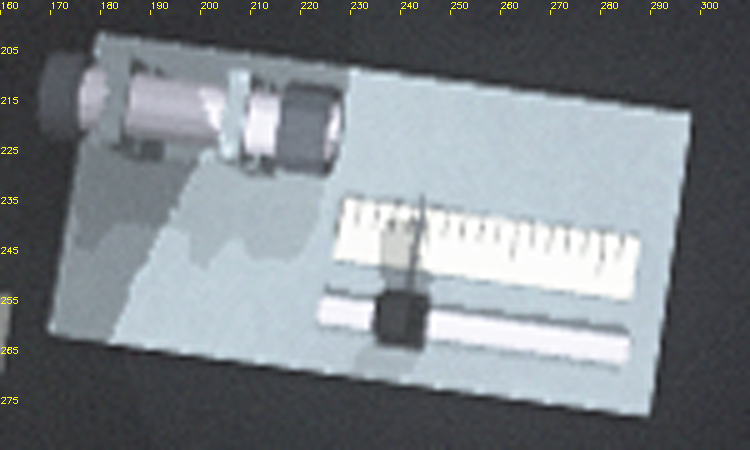

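```bash
python3 - <<'E'
from h import *
import pickle
c,t=pickle.load(open("cams.pkl","rb"))
# plate mask
def big(cam,lo,hi,win):
    hsv=cv2.cvtColor(cam["frame"],cv2.COLOR_RGB2GRAY)
    x0,y0,w,h=win; m=np.zeros_like(hsv); m[y0:y0+h,x0:x0+w]=((hsv[y0:y0+h,x0:x0+w]>=lo)&(hsv[y0:y0+h,x0:x0+w]<=hi))*255
    cs,_=cv2.findContours(m,cv2.RETR_EXTERNAL,cv2.CHAIN_APPROX_NONE)
    return max(cs,key=cv2.contourArea)
for cam,n,win in((t,"top",(160,195,150,90)),(c,"scene",(310,140,130,110))):
    k=big(cam,85,255,win); hull=cv2.convexHull(k)
    q=cv2.approxPolyDP(hull,4,True)[:,0]; print(n,[ (p.tolist(),np.round(plane(cam,*p,0.012),4).tolist()) for p in q])
# rod
for cam,n,win,th in((t,"top",(370,192,20,76),205),(c,"scene",(255,255,80,55),195)):
    g=cv2.cvtColor(cam["frame"],cv2.COLOR_RGB2GRAY)
    k=big(cam,th,255,win); P=np.zeros_like(g); cv2.drawContours(P,[k],-1,255,-1)
    ys,xs=np.nonzero(P); pts=np.c_[xs,ys].astype(float); vx,vy,x,y=cv2.fitLine(pts.astype(np.float32),cv2.DIST_HUBER,0,.01,.01).ravel()
    s=(pts-[x,y])@[vx,vy]; 
    for e in (s.min()-.3,s.max()+.3):
        u=np.array([x,y])+e*np.array([vx,vy]); print(n,"end",u,plane(cam,*u,0.06))
    w=[]
    for a in np.linspace(s.min()+1,s.max()-1,8): 
        mm=abs(s-a)<2; w.append(round(np.ptp((pts[mm]-[x,y])@[-vy,vx]),1))
    print(w)
E
```

```text
top [([170, 207], [0.6113, 0.266, 0.012]), ([180, 201], [0.6279, 0.2374, 0.012]), ([297, 217], [0.5723, -0.0969, 0.012]), ([289, 278], [0.3985, -0.0698, 0.012]), ([170, 261], [0.4564, 0.2664, 0.012])]
scene [([430, 163], [0.5612, 0.3161, 0.012]), ([437, 188], [0.6294, 0.2253, 0.012]), ([362, 249], [0.575, -0.1022, 0.012]), ([313, 215], [0.3993, -0.0729, 0.012]), ([392, 159], [0.4571, 0.2657, 0.012]), ([417, 157], [0.5153, 0.319, 0.012])]
top end [378.99127911 265.30486601] [ 0.42513872 -0.32090402  0.06      ]
top end [379.16378032 194.69551295] [ 0.62200492 -0.32921356  0.06      ]
[np.float64(6.0), np.float64(3.0), np.float64(3.0), np.float64(3.0), np.float64(3.0), np.float64(3.0), np.float64(3.0), np.float64(3.0)]
scene end [266.00035565 266.42929463] [ 0.43566648 -0.32031732  0.06      ]
scene end [328.62284088 305.17963845] [ 0.62186321 -0.32873841  0.06      ]
[np.float64(3.1), np.float64(3.6), np.float64(3.6), np.float64(3.6), np.float64(3.9), np.float64(3.9), np.float64(4.1), np.float64(3.8)]
```

```bash
python3 - <<'E'
from h import *
import pickle
c,t=pickle.load(open("cams.pkl","rb"))
# subpixel edges: along predicted edges sample perpendicular gradient
def edge(cam,P,Q,z=0.012,lo=.1,hi=.9):
    a=proj(cam,np.r_[P,z]);b=proj(cam,np.r_[Q,z]); d=(b-a)/np.linalg.norm(b-a); n=np.array([-d[1],d[0]])
    g=cv2.GaussianBlur(cv2.cvtColor(cam["frame"],cv2.COLOR_RGB2GRAY),(0,0),.7).astype(np.float32)
    off=np.arange(-4,4.01,.1); out=[]
    for f in np.linspace(lo,hi,60):
        p=a+f*(b-a); l=p+off[:,None]*n
        v=cv2.remap(g,l[:,0].astype(np.float32).reshape(1,-1),l[:,1].astype(np.float32).reshape(1,-1),cv2.INTER_LINEAR).ravel()
        gr=abs(np.gradient(v)); i=gr.argmax()
        if gr[i]>1.5: out.append(plane(cam,*(p+off[i]*n),z)[:2])
    out=np.array(out,np.float32); vx,vy,x,y=cv2.fitLine(out,cv2.DIST_HUBER,0,.001,.001).ravel()
    r=abs((out-[x,y])@[-vy,vx]); return (vx,vy,x,y),np.degrees(np.arctan2(vy,vx)),len(out),np.median(r)
A,B,C,D=map(np.array,((.5737,-.0995),(.3989,-.0714),(.4567,.2661),(.6285,.2314)))
for n,cam in(("top",t),("scene",c)):
    L={}
    for nm,P,Q,lo,hi in(("front",A,B,.1,.9),("near",B,C,.1,.9),("far",A,D,.1,.6)):
        L[nm]=edge(cam,P,Q,lo=lo,hi=hi);print(n,nm,L[nm])
    yd=np.radians(80.4); yv=np.array([np.cos(yd),np.sin(yd)]); xv=np.array([yv[1],-yv[0]])
    def off(l,v): return np.array(l[0][2:])@v
    f=off(L["front"],yv);ne=off(L["near"],xv);fa=off(L["far"],xv)
    print(n,"width",fa-ne,"mouth",yv*(f+.19)+xv*((fa-.045+ne+.13)/2))
for P in([.5593,.0918,.075],): print(proj(c,P),proj(t,P))
E
```

```text
top front ((np.float32(0.9867564), np.float32(-0.16220938), np.float32(0.5010373), np.float32(-0.08810868)), np.float32(-9.335159), 60, np.float32(0.0005076446))
top near ((np.float32(0.16378446), np.float32(0.98649615), np.float32(0.42636985), np.float32(0.09754227)), np.float32(80.573364), 60, np.float32(0.00041324904))
top far ((np.float32(0.16772096), np.float32(0.9858345), np.float32(0.58915454), np.float32(0.0047924975)), np.float32(80.34466), 60, np.float32(0.00071561703))
top width 0.17597282827119604 mouth [0.55826443 0.09491062]
scene front ((np.float32(0.9907027), np.float32(-0.13604496), np.float32(0.4805849), np.float32(-0.08898874)), np.float32(-7.819048), 60, np.float32(0.0016744272))
scene near ((np.float32(0.16454387), np.float32(0.9863698), np.float32(0.42575037), np.float32(0.088181846)), np.float32(80.52926), 54, np.float32(0.0005725387))
scene far ((np.float32(0.16998337), np.float32(0.98544693), np.float32(0.59357136), np.float32(0.030667834)), np.float32(80.21314), 60, np.float32(0.0005222794))
scene width 0.1750623708381413 mouth [0.55803897 0.09060942]
[395.90063344 187.53464625] [227.38008634 220.47594461]
```

Call:
send_rows --motion '[[[0.03,0,-0.03,-2],[0.06,0,-0.06,-4],[0.09,0,-0.09,-7],[0.12,0,-0.12,-10],[0.15,0,-0.15,-13],[0.18,0,-0.18,-15],[0.21,0,-0.21,-17],[0.24,0,-0.24,-18.5]]]' --gripper 1

```text
time: 1.0
tool_pos: [0.326, 0.1789, 0.2516]
tool_rot: [-1.571, -0.0, -0.04]
contact_force: [0.7, 0.3, -0.1]
opening: 0.0916
```

```bash
cat > go.py <<'E'
from h import *
from scipy.spatial.transform import Rotation as Ro
def delta(target,yaw_deg):
    s=sensors.observe(); R=Ro.from_euler("xyz",s["tool_rot"]).as_matrix()
    d=R.T@(np.array(target)-s["tool_pos"]); yaw=np.degrees(np.arctan2(R[1,0],R[0,0]))
    print("t",round(s["time"],2),"pos",s["tool_pos"].round(4),"yaw",yaw.round(2),"ydir",R[:,1].round(3),"F",s["contact_force"].round(1),"open",round(s["opening"],4),"q",s["qpos"].round(2))
    print("shift",d.round(4),"twist",round(-(yaw_deg-yaw),2))
E
python3 -c "
from go import *
delta([.4985,-.324,.16],-2.4)"
```

```text
t 1.0 pos [0.326  0.1789 0.2516] yaw -2.31 ydir [ 0.    -0.001 -1.   ] F [ 0.7  0.3 -0.1] open 0.0916 q [ 0.3   0.06  1.89 -0.    1.19 -1.23]
shift [ 0.1926  0.0919 -0.4955] twist 0.09
```

Call:
send_rows --motion '[[[0.04,0,-0.04,0],[0.08,0,-0.08,0],[0.11,0,-0.12,0],[0.14,0,-0.16,0],[0.16,0,-0.205,0],[0.175,0,-0.25,0],[0.185,0,-0.295,0],[0.1925,0,-0.34,0]]]'

```text
time: 1.8
tool_pos: [0.5047, -0.1684, 0.2515]
tool_rot: [-1.571, 0.0, -0.04]
contact_force: [0.6, 0.5, -0.1]
opening: 0.0918
```

```bash
python3 -c "
from go import *
delta([.4985,-.324,.14],-2.4)"
```

```text
t 1.8 pos [ 0.5047 -0.1684  0.2515] yaw -2.3 ydir [-0. -0. -1.] F [ 0.6  0.5 -0.1] open 0.0918 q [-0.47  0.36  1.51 -0.    1.28 -2.  ]
shift [ 1.000e-04  1.116e-01 -1.557e-01] twist 0.1
```

Call:
send_rows --motion '[[[0,0,-0.04,0],[0,0.01,-0.08,0],[0,0.03,-0.12,0],[0,0.06,-0.145,0],[0,0.09,-0.156,0],[0,0.1115,-0.156,0],[0,0.1115,-0.156,0]]]'

```text
time: 2.5
tool_pos: [0.4966, -0.3235, 0.1365]
tool_rot: [-1.567, 0.006, -0.041]
contact_force: [-0.9, 0.5, -0.6]
opening: 0.0917
```

```bash
python3 -c "
from go import *
delta([.4985,-.324,.066],-2.4)
c=read_camera('scene');t=read_camera('top')
crop(c,240,230,110,90,7,'pics/s1.png');crop(t,330,160,90,110,5,'pics/t1.png')
"
```

```text
t 2.5 pos [ 0.4966 -0.3235  0.1365] yaw -2.35 ydir [-0.006  0.005 -1.   ] F [-0.9  0.5 -0.6] open 0.0917 q [-0.71  0.58  1.48 -0.    1.09 -2.24]
shift [ 0.0023  0.0705 -0.0008] twist 0.05
```

View pics/s1.png

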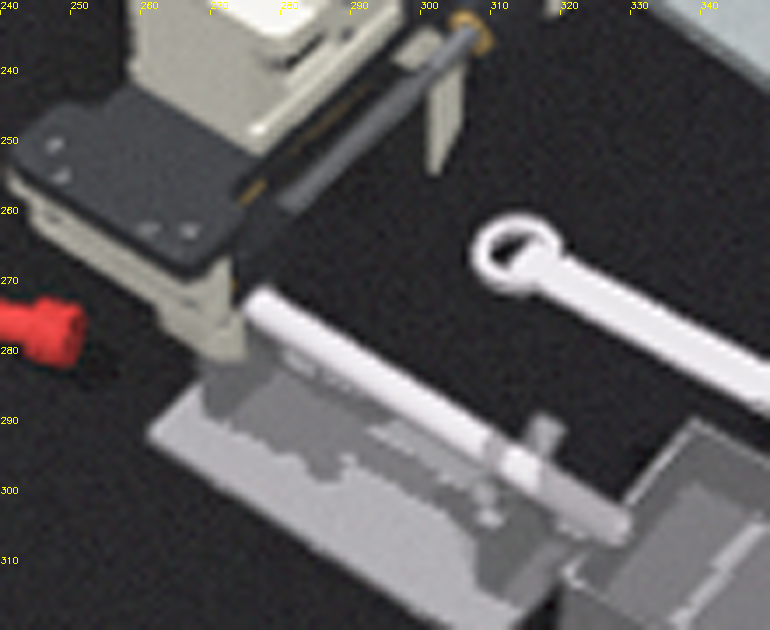

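View pics/t1.png

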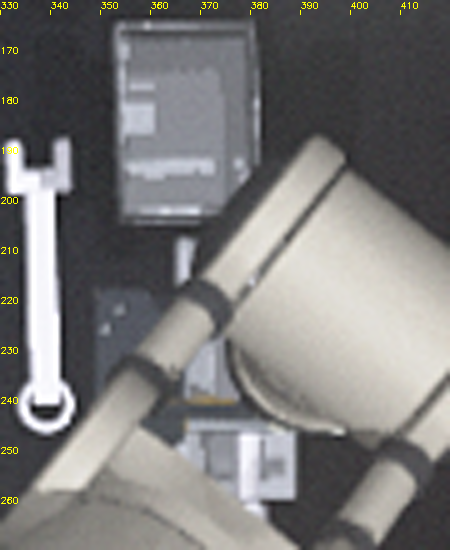

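Call:
send_rows --motion '[[[0.002,0.015,0,0],[0.002,0.03,0,0],[0.002,0.045,0,0],[0.002,0.058,0,0],[0.002,0.066,0,0],[0.002,0.0705,0,0],[0.002,0.0705,0,0]]]'

```text
time: 3.3
tool_pos: [0.5005, -0.3242, 0.0695]
tool_rot: [-1.571, 0.001, -0.04]
contact_force: [0.5, -0.8, 0.6]
opening: 0.092
```

```bash
python3 -c "
from go import *
delta([.4985,-.324,.066],-2.4)
c=read_camera('scene')
crop(c,240,230,110,90,7,'pics/s2.png')
"
```

```text
t 3.3 pos [ 0.5005 -0.3242  0.0695] yaw -2.29 ydir [-0.001  0.    -1.   ] F [ 0.5 -0.8  0.6] open 0.092 q [-0.7   0.66  1.53 -0.    0.95 -2.23]
shift [-0.002   0.0035  0.0002] twist 0.11
```

View pics/s2.png

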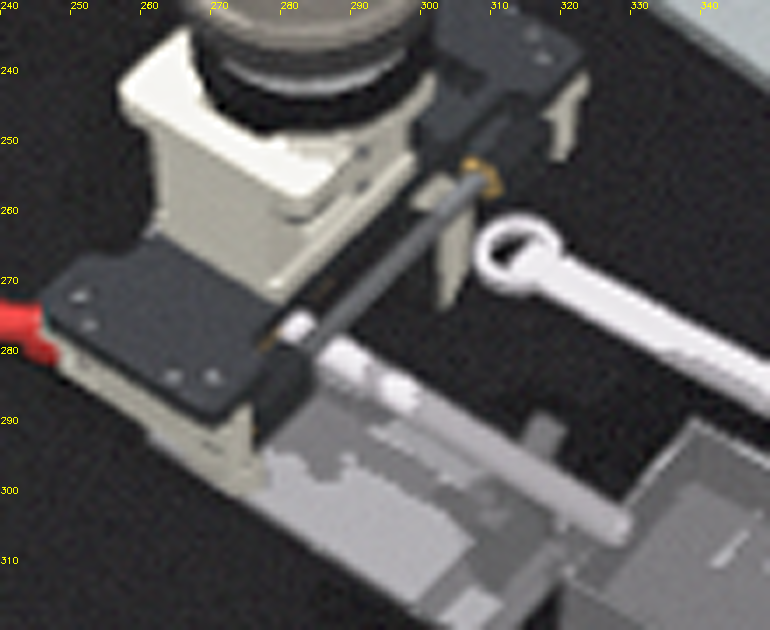

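Call:
send_rows --motion '[[[-0.001,0.0035,0,0],[-0.001,0.0035,0,0],[-0.001,0.0035,0,0],[-0.001,0.0035,0,0],[-0.001,0.0035,0,0],[-0.001,0.0035,0,0],[-0.001,0.0035,0,0],[-0.001,0.0035,0,0]]]' --gripper 0 --grip_force 15

```text
time: 4.15
tool_pos: [0.4997, -0.3244, 0.0665]
tool_rot: [-1.571, 0.0, -0.04]
contact_force: [0.2, 0.3, 0.3]
opening: 0.0325
```

```bash
python3 -c "
from go import *
delta([.4985,-.324,.066],-2.4)"
```

```text
t 4.15 pos [ 0.4997 -0.3244  0.0665] yaw -2.29 ydir [-0. -0. -1.] F [0.2 0.3 0.3] open 0.0325 q [-0.7   0.66  1.54 -0.    0.94 -2.23]
shift [-0.0012  0.0005  0.0004] twist 0.11
```

Call:
send_rows --motion '[[[0,0,0,0],[0,0,0,0],[0,0,0,0],[0,0,0,0],[0,0,0,0]]]'

```text
time: 4.65
tool_pos: [0.4997, -0.3239, 0.0665]
tool_rot: [-1.57, 0.0, -0.04]
contact_force: [-0.2, 4.1, 1.3]
opening: 0.0132
```

Call:
send_rows --motion '[[[0,0,0,0],[0,0,0,0],[0,0,0,0]]]' --grip_force 50

```text
time: 4.95
tool_pos: [0.4997, -0.3239, 0.0665]
tool_rot: [-1.57, 0.0, -0.04]
contact_force: [1.0, 2.3, 2.3]
opening: 0.0124
```

Call:
send_rows --motion '[[[0,-0.005,0,0],[0,-0.02,0,0],[0,-0.045,0,0],[0,-0.075,0,0],[0,-0.105,0,0],[0,-0.125,0,0],[0,-0.13,0,0],[0,-0.13,0,0]]]'

```text
time: 5.75
tool_pos: [0.4997, -0.3243, 0.1969]
tool_rot: [-1.571, -0.0, -0.04]
contact_force: [-0.2, -0.1, -2.5]
opening: 0.0124
```

```bash
python3 -c "
from go import *
yd=np.radians(80.45); y=np.array([np.cos(yd),np.sin(yd),0])
m=np.array([.5582,.093,.075]); tgt=m-y*(.124+.06)+[0,0,.106]
print(tgt)
delta(tgt,80.45)
c=read_camera('scene')
crop(c,240,190,120,100,6,'pics/s3.png')
"
```

```text
[ 0.52767288 -0.08844998  0.181     ]
t 5.75 pos [ 0.4997 -0.3243  0.1969] yaw -2.3 ydir [ 0.    -0.001 -1.   ] F [-0.2 -0.1 -2.5] open 0.0124 q [-0.7   0.52  1.4  -0.    1.22 -2.23]
shift [0.0185 0.0157 0.2368] twist -82.75
```

View pics/s3.png

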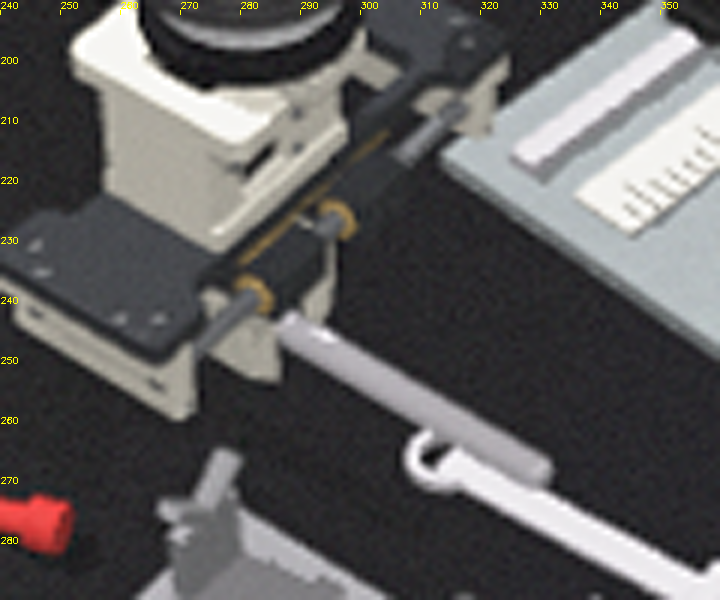

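Call:
send_rows --motion '[[[0,0,0.01,-5],[0,0,0.03,-12],[0,0,0.055,-19],[0.005,0,0.08,-26],[0.01,0,0.11,-33],[0.01,0,0.14,-40],[0.015,0,0.165,-47],[0.015,0,0.19,-54]]]'

```text
time: 6.6
tool_pos: [0.5215, -0.1333, 0.1941]
tool_rot: [-1.567, 0.001, 0.908]
contact_force: [0.8, -0.1, -1.0]
opening: 0.0121
```

```bash
python3 -c "
from go import *
delta([.5277,-.0885,.15],80.45)"
```

```text
t 6.6 pos [ 0.5215 -0.1333  0.1941] yaw 52.0 ydir [-0.004  0.002 -1.   ] F [ 0.8 -0.1 -1. ] open 0.0121 q [-0.39  0.42  1.57  0.    1.15 -2.87]
shift [0.0392 0.0441 0.0225] twist -28.45
```

```bash
python3 -c "
from go import *
yd=np.radians(80.45); y=np.array([np.cos(yd),np.sin(yd),0])
m=np.array([.5582,.093,.075]); tgt=m-y*(.138); tgt[2]=.15
print(tgt)
delta(tgt,80.45)"
```

```text
[ 0.53530466 -0.04308748  0.15      ]
t 6.6 pos [ 0.5215 -0.1333  0.1941] yaw 52.0 ydir [-0.004  0.002 -1.   ] F [ 0.8 -0.1 -1. ] open 0.0121 q [-0.39  0.42  1.57  0.    1.15 -2.87]
shift [0.0796 0.0442 0.0445] twist -28.45
```

Call:
send_rows --motion '[[[0.015,0,0.008,0],[0.04,0,0.022,-2],[0.065,0,0.037,-7],[0.08,0,0.0445,-14],[0.08,0,0.0445,-20],[0.08,0.01,0.0445,-26],[0.08,0.02,0.0445,-28.5],[0.08,0.03,0.0445,-28.5]]]'

```text
time: 7.4
tool_pos: [0.5376, -0.0231, 0.1613]
tool_rot: [-1.566, 0.029, 1.38]
contact_force: [0.5, -0.2, -1.4]
opening: 0.0122
```

```bash
python3 -c "
from go import *
delta([.5353,-.0431,.15],80.45)
c=read_camera('scene');t=read_camera('top')
crop(c,310,120,140,110,5,'pics/s4.png');crop(t,160,180,150,100,5,'pics/t4.png')"
```

```text
t 7.4 pos [ 0.5376 -0.0231  0.1613] yaw 79.08 ydir [-0.011 -0.027 -1.   ] F [ 0.5 -0.2 -1.4] open 0.0122 q [-0.17  0.46  1.61 -0.03  1.08 -3.1 ]
shift [-0.0198  0.0119 -0.0016] twist -1.37
```

View pics/s4.png

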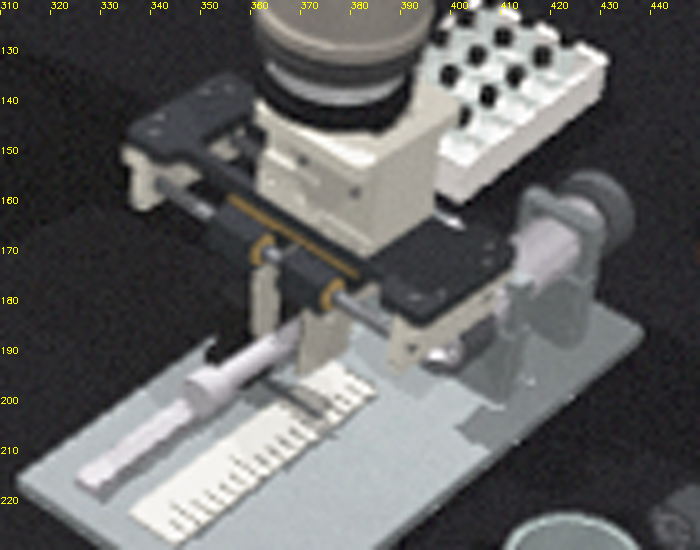

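View pics/t4.png

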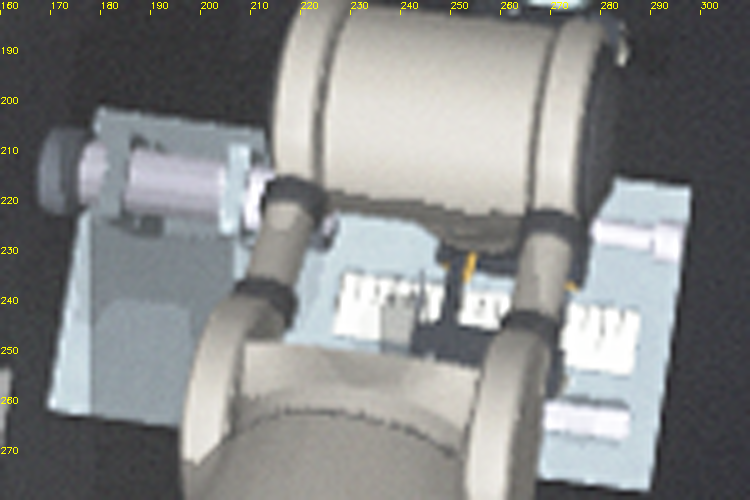

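Call:
send_rows --motion '[[[-0.01,-0.01,0,4],[-0.03,-0.02,0,10],[-0.055,-0.03,0,17],[-0.08,-0.03,0,24],[-0.11,-0.03,0,31],[-0.14,-0.03,0,38],[-0.17,-0.03,0,45],[-0.2,-0.03,0,52]]]'

```text
time: 8.3
tool_pos: [0.4984, -0.2213, 0.1967]
tool_rot: [-1.589, 0.024, 0.464]
contact_force: [-0.3, 0.4, -2.7]
opening: 0.0123
```

```bash
python3 -c "
from go import *
delta([.4997,-.3242,.18],-2.3)"
```

```text
t 8.3 pos [ 0.4984 -0.2213  0.1967] yaw 26.6 ydir [-0.013 -0.027 -1.   ] F [-0.3  0.4 -2.7] open 0.0123 q [-0.54  0.43  1.55 -0.03  1.16 -2.56]
shift [-0.0446  0.0194 -0.0923] twist 28.9
```

Call:
send_rows --motion '[[[-0.005,0,-0.015,5],[-0.015,0,-0.035,12],[-0.03,0,-0.06,19],[-0.04,0,-0.08,25],[-0.0445,0.005,-0.092,28.9],[-0.0445,0.015,-0.092,28.9],[-0.0445,0.019,-0.092,28.9],[-0.0445,0.019,-0.092,28.9]]]'

```text
time: 9.1
tool_pos: [0.499, -0.3228, 0.1792]
tool_rot: [-1.596, 0.014, -0.039]
contact_force: [0.3, 0.3, -1.4]
opening: 0.0124
```

```bash
python3 -c "
from go import *
delta([.4997,-.3242,.18],-2.3)"
```

```text
t 9.1 pos [ 0.499  -0.3228  0.1792] yaw -2.21 ydir [-0.015 -0.025 -1.   ] F [ 0.3  0.3 -1.4] open 0.0124 q [-0.69  0.53  1.43 -0.03  1.18 -2.21]
shift [ 0.0007 -0.0007 -0.0014] twist 0.09
```

```bash
python3 -c "
from go import *
delta([.4997,-.3239,.0675],-2.3)
c=read_camera('scene');crop(c,240,190,120,100,6,'pics/s5.png')"
```

```text
t 9.1 pos [ 0.499  -0.3228  0.1792] yaw -2.21 ydir [-0.015 -0.025 -1.   ] F [ 0.3  0.3 -1.4] open 0.0124 q [-0.69  0.53  1.43 -0.03  1.18 -2.21]
shift [0.0023 0.1117 0.0018] twist 0.09
```

View pics/s5.png

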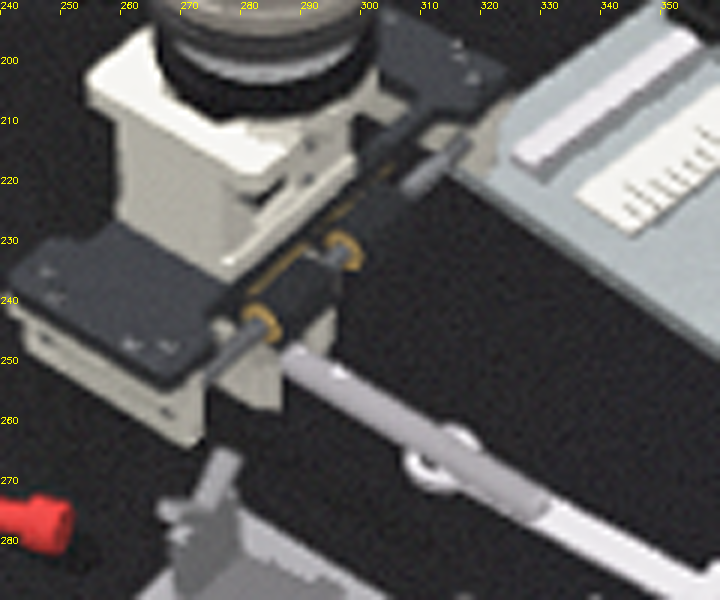

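Call:
send_rows --motion '[[[0.0005,0.015,0,0],[0.001,0.035,0.0005,0],[0.0015,0.06,0.001,0],[0.002,0.08,0.0015,0],[0.0023,0.095,0.0018,0],[0.0023,0.103,0.0018,0],[0.0023,0.108,0.0018,0],[0.0023,0.109,0.0018,0]]]'

```text
time: 9.95
tool_pos: [0.5004, -0.3239, 0.071]
tool_rot: [-1.597, 0.013, -0.038]
contact_force: [0.1, 0.0, -2.2]
opening: 0.0125
```

```bash
python3 -c "
from go import *
delta([.4997,-.3239,.0675],-2.3)
c=read_camera('scene');crop(c,240,230,110,90,6,'pics/s6.png')"
```

```text
t 9.95 pos [ 0.5004 -0.3239  0.071 ] yaw -2.17 ydir [-0.014 -0.026 -1.   ] F [ 0.1  0.  -2.2] open 0.0125 q [-0.69  0.66  1.54 -0.04  0.94 -2.2 ]
shift [-0.0007  0.0035  0.0001] twist 0.13
```

View pics/s6.png

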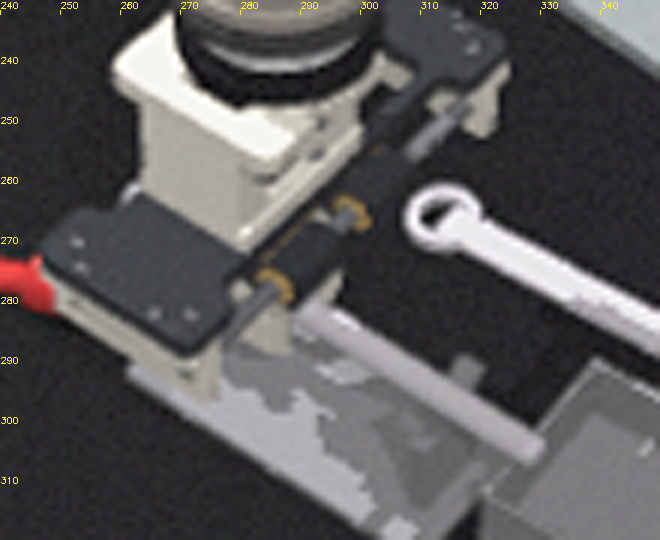

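Nearly seated. Lower the last few mm, then open gently.

Call:
send_rows --motion '[[[0,0.002,0,0],[0,0.003,0,0],[0,0.0035,0,0],[0,0.0035,0,0]]]'

```text
time: 10.4
tool_pos: [0.5005, -0.3242, 0.0679]
tool_rot: [-1.598, 0.012, -0.038]
contact_force: [-0.6, 0.9, -2.8]
opening: 0.0123
```

Call:
send_rows --motion '[[[0,0,0,0],[0,0,0,0],[0,0,0,0],[0,0,0,0]]]' --gripper 0.3

```text
time: 10.8
tool_pos: [0.5007, -0.3243, 0.0682]
tool_rot: [-1.598, 0.012, -0.038]
contact_force: [0.3, -0.1, -0.4]
opening: 0.0274
```

Call:
send_rows --motion '[[[0,0,0,0],[0,0,0,0],[0,0,0,0],[0,0,0,0]]]' --gripper 1

```text
time: 11.2
tool_pos: [0.5006, -0.3243, 0.0681]
tool_rot: [-1.598, 0.012, -0.038]
contact_force: [-0.5, 0.8, 0.4]
opening: 0.0547
```

Call:
send_rows --motion '[[[0,-0.01,0,0],[0,-0.035,0,0],[0,-0.065,0,0],[0,-0.095,0,0],[0,-0.11,0,6],[0,-0.11,0,14],[0,-0.11,0,22],[0,-0.11,0,30]]]' --gripper 1

```text
time: 12.0
tool_pos: [0.5021, -0.3214, 0.1792]
tool_rot: [-1.6, -0.005, -0.567]
contact_force: [-0.0, 0.1, -0.1]
opening: 0.0919
```

Call:
send_rows --motion '[[[0,0,0,8.5],[0,0,0,17],[0,0,0,25.5],[0,0,0,34],[0,0,0,42.5],[0,0,0,51],[0,0,0,59.5],[0,0,0,68]]]'

```text
time: 12.8
tool_pos: [0.5022, -0.3214, 0.18]
tool_rot: [-1.577, -0.03, -1.76]
contact_force: [-0.3, -0.2, 0.6]
opening: 0.092
```

Call:
send_rows --motion '[[[0,0,0,8.5],[0,0,0,17],[0,0,0,25.5],[0,0,0,34],[0,0,0,42.5],[0,0,0,51],[0,0,0,59.5],[0,0,0,68]]]'

```text
time: 13.6
tool_pos: [0.5022, -0.3214, 0.1809]
tool_rot: [-1.545, -0.016, -2.953]
contact_force: [0.7, -0.4, -0.1]
opening: 0.0915
```

```bash
python3 -c "
from go import *
delta([.4997,-.324,.12],177.7)
c=read_camera('scene');crop(c,240,230,110,90,6,'pics/s7.png')"
```

```text
t 13.6 pos [ 0.5022 -0.3214  0.1809] yaw -169.21 ydir [-0.011 -0.028 -1.   ] F [ 0.7 -0.4 -0.1] open 0.0915 q [-0.68  0.53  1.43 -0.03  1.18  0.71]
shift [0.002  0.0609 0.0005] twist -346.91
```

View pics/s7.png

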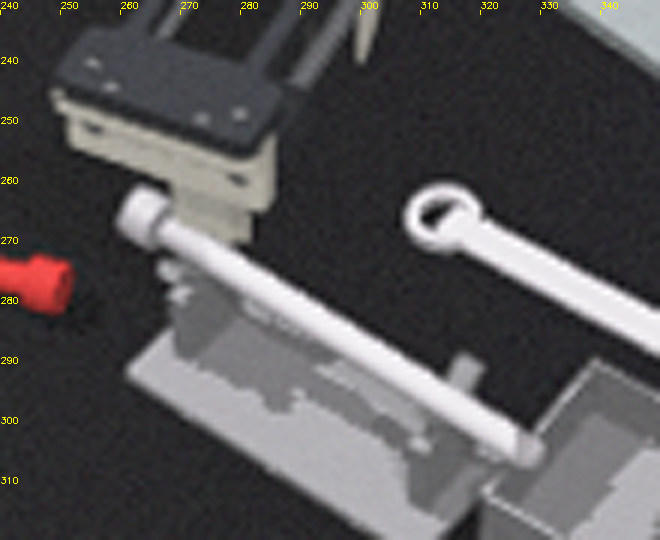

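Call:
send_rows --motion '[[[0.001,0,0,7],[0.002,0,0,13.1],[0.002,0.02,0.0005,13.1],[0.002,0.045,0.0005,13.1],[0.002,0.06,0.0005,13.1],[0.002,0.065,0.0005,13.1],[0.002,0.065,0.0005,13.1]]]'

```text
time: 14.35
tool_pos: [0.4996, -0.3241, 0.1159]
tool_rot: [-1.542, -0.01, 3.095]
contact_force: [0.7, 0.5, 1.0]
opening: 0.092
```

```bash
python3 -c "
from go import *
delta([.4997,-.324,.0665],177.7)
c=read_camera('scene');crop(c,240,230,110,90,6,'pics/s8.png')"
```

```text
t 14.35 pos [ 0.4996 -0.3241  0.1159] yaw 177.35 ydir [-0.011 -0.028 -1.   ] F [0.7 0.5 1. ] open 0.092 q [-0.69  0.6   1.5  -0.03  1.03  0.94]
shift [-0.0006  0.0494 -0.0015] twist -0.35
```

View pics/s8.png

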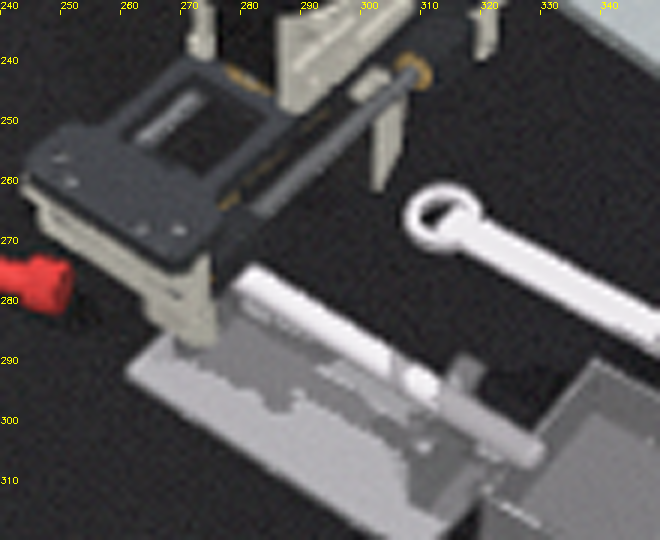

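Call:
send_rows --motion '[[[-0.0005,0.012,-0.0015,0],[-0.0005,0.028,-0.0015,0],[-0.0005,0.04,-0.0015,0],[-0.0005,0.047,-0.0015,0],[-0.0005,0.0495,-0.0015,0],[-0.0005,0.0495,-0.0015,0],[-0.0005,0.0495,-0.0015,0]]]'

```text
time: 15.1
tool_pos: [0.5003, -0.3245, 0.0676]
tool_rot: [-1.541, -0.008, 3.095]
contact_force: [0.3, 0.5, 0.3]
opening: 0.0917
```

Call:
send_rows --motion '[[[0,0,0,0],[0,0,0,0],[0,0,0,0],[0,0,0,0],[0,0,0,0],[0,0,0,0],[0,0,0,0],[0,0,0,0]]]' --gripper 0 --grip_force 15

```text
time: 15.9
tool_pos: [0.5003, -0.3245, 0.0676]
tool_rot: [-1.541, -0.008, 3.095]
contact_force: [0.8, -0.3, -0.2]
opening: 0.0326
```

Call:
send_rows --motion '[[[0,0,0,0],[0,0,0,0],[0,0,0,0],[0,0,0,0],[0,0,0,0]]]'

```text
time: 16.4
tool_pos: [0.5003, -0.3238, 0.0675]
tool_rot: [-1.542, -0.008, 3.095]
contact_force: [0.6, 5.5, 2.1]
opening: 0.0128
```

Call:
send_rows --motion '[[[0,0,0,0],[0,0,0,0],[0,0,0,0]]]' --grip_force 50

```text
time: 16.7
tool_pos: [0.5003, -0.3238, 0.0676]
tool_rot: [-1.542, -0.008, 3.095]
contact_force: [-0.2, 3.4, 2.5]
opening: 0.012
```

Call:
send_rows --motion '[[[0,-0.005,0,0],[0,-0.025,0,0],[0,-0.055,0,0],[0,-0.085,0,0],[0,-0.11,0,-3],[0,-0.125,0,-9],[0,-0.13,0,-16],[0,-0.13,0,-24]]]'

```text
time: 17.5
tool_pos: [0.5018, -0.3211, 0.199]
tool_rot: [-1.545, -0.019, -2.764]
contact_force: [0.3, 0.1, -2.4]
opening: 0.0121
```

```bash
python3 -c "
from go import *
yd=np.radians(80.45); y=np.array([np.cos(yd),np.sin(yd),0])
m=np.array([.5582,.093,.075]); tgt=m-y*(.185); tgt[2]=.17
delta(tgt,-99.85)"
```

```text
t 17.5 pos [ 0.5018 -0.3211  0.199 ] yaw -158.39 ydir [-0.008 -0.031 -0.999] F [ 0.3  0.1 -2.4] open 0.0121 q [-0.68  0.51  1.41 -0.03  1.21  0.52]
shift [-0.1098  0.0216 -0.2065] twist -58.54
```

Call:
send_rows --motion '[[[-0.01,0,-0.015,-7],[-0.025,0,-0.04,-15],[-0.04,0,-0.07,-23],[-0.055,0,-0.105,-31],[-0.075,0,-0.14,-39],[-0.09,0,-0.17,-47],[-0.105,0,-0.195,-54],[-0.11,0,-0.206,-58.5]]]'

```text
time: 18.3
tool_pos: [0.5283, -0.0871, 0.1917]
tool_rot: [-1.573, -0.032, -1.737]
contact_force: [-0.5, 0.7, -1.6]
opening: 0.0124
```

Call:
send_rows --motion '[[[0,0,0,0],[0,0,0,0]]]'

```text
time: 18.5
tool_pos: [0.5284, -0.0876, 0.1919]
tool_rot: [-1.572, -0.033, -1.738]
contact_force: [-0.0, -1.2, -1.5]
opening: 0.0118
```

```bash
python3 -c "
from go import *
yd=np.radians(80.45); y=np.array([np.cos(yd),np.sin(yd),0])
m=np.array([.5582,.093,.075]); tgt=m-y*(.155); tgt[2]=.083
delta(tgt,-99.85)
c=read_camera('scene');t=read_camera('top')
import pickle;pickle.dump((c,t),open('cams2.pkl','wb'))
crop(c,310,130,140,110,5,'pics/s9.png');crop(t,180,180,150,100,5,'pics/t9.png')"
```

```text
t 18.5 pos [ 0.5284 -0.0876  0.1919] yaw -99.59 ydir [-0.007 -0.032 -0.999] F [-0.  -1.2 -1.5] open 0.0118 q [-0.29  0.42  1.58 -0.04  1.14 -0.11]
shift [-0.0316  0.1079 -0.0004] twist 0.26
```

View pics/s9.png

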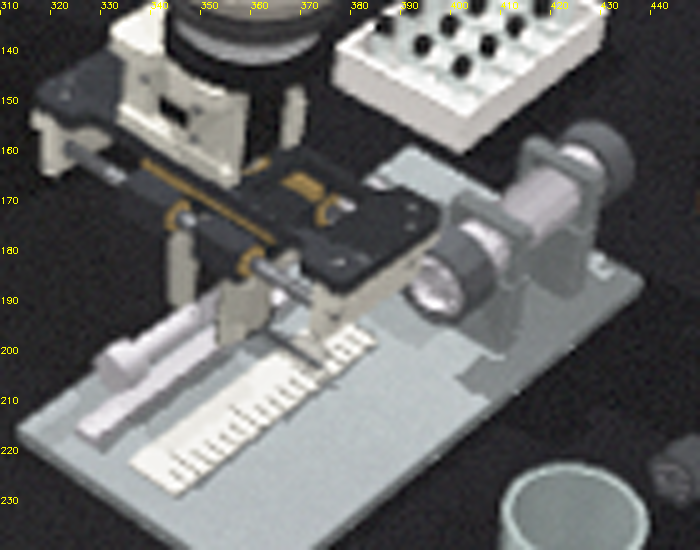

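View pics/t9.png

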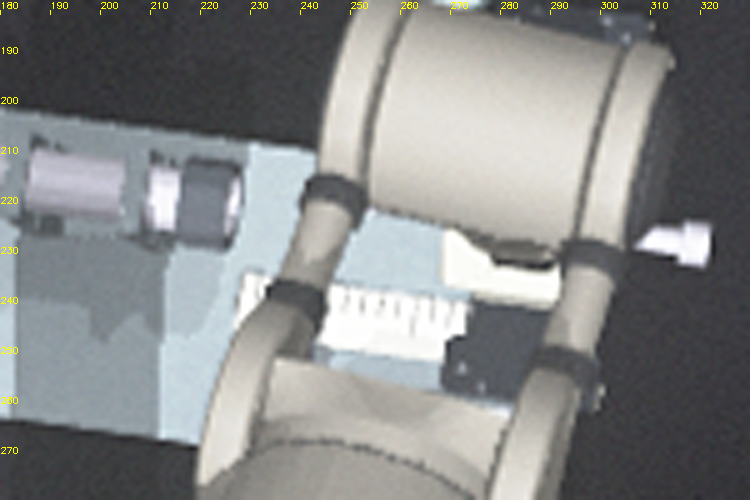

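```bash
cat > rod.py <<'E'
from go import *
Rg=Ro.from_euler("xyz",[-1.542,-.008,3.095]).as_matrix(); pg=np.array([.5003,-.3238,.0676])
a=np.radians(-2.4); d=np.array([np.cos(a),np.sin(a),0])
dt=Rg.T@d
mid=np.array([.5003,-.3241,.060])+d*.0245
mt=Rg.T@(mid-pg)
yd=np.radians(80.45); Y=np.array([np.cos(yd),np.sin(yd),0]);X=np.array([Y[1],-Y[0],0]);M=np.array([.5582,.0925,.075])
def rod(verbose=1):
    s=sensors.observe(); R=Ro.from_euler("xyz",s["tool_rot"]).as_matrix()
    m=s["tool_pos"]+R@mt; dd=R@dt
    tip=m+.1*dd; end=m-.1*dd
    e=tip-M
    print("tip",tip.round(4),"end",end.round(4),"tip rel mouth x,y,z",np.round([e@X,e@Y,e[2]],4),"pitch deg",np.degrees(dd[2]).round(2),"yawerr",np.degrees(np.arctan2(dd@X,dd@Y)).round(2))
    return s,R,m,tip,end
def need(x,y,z):  # tool-axes shift to bring tip to (x,y,z) rel mouth
    s,R,m,tip,end=rod()
    w=M+X*x+Y*y+np.array([0,0,z])-tip
    print("t",round(s["time"],2),"F",s["contact_force"].round(1),"need shift",(R.T@w).round(4))
E
python3 - <<'E'
from rod import *
import pickle
c,t=pickle.load(open('cams2.pkl','rb'))
s,R,m,tip,end=rod()
print(proj(c,end),proj(t,end))
need(0,-.02,0)
for p,q in(((331.8,204.0),(320.2,229)),): print(tri(c,p,t,q))
E
```

```text
tip [0.5487 0.0344 0.1812] end [ 0.5161 -0.1629  0.186 ] tip rel mouth x,y,z [ 0.0003 -0.0589  0.1062] pitch deg -1.39 yawerr -0.15
[331.85324632 204.3919609 ] [321.13253872 228.98217579]
tip [0.5487 0.0344 0.1812] end [ 0.5161 -0.1629  0.186 ] tip rel mouth x,y,z [ 0.0003 -0.0589  0.1062] pitch deg -1.39 yawerr -0.15
t 18.6 F [-0.   0.8 -2.8] need shift [-0.0423  0.1049 -0.0002]
(array([ 0.51553796, -0.1609702 ,  0.18561647]), np.float64(0.0014753786958963944))
```

Call:
send_rows --motion '[[[-0.01,0.015,0,0],[-0.02,0.035,0,0],[-0.03,0.06,0,0],[-0.037,0.08,0,0],[-0.042,0.095,0,0],[-0.042,0.102,0,0],[-0.042,0.105,0,0],[-0.042,0.105,0,0]]]'

```text
time: 19.4
tool_pos: [0.5348, -0.0509, 0.0857]
tool_rot: [-1.572, -0.033, -1.74]
contact_force: [-0.2, -0.4, -2.2]
opening: 0.0123
```

```bash
python3 -c "
from rod import *
need(0,-.002,-.0005)
c=read_camera('scene');t=read_camera('top')
import pickle;pickle.dump((c,t),open('cams3.pkl','wb'))
crop(c,330,150,100,80,7,'pics/s10.png');crop(t,180,190,100,60,7,'pics/t10.png')"
```

```text
tip [0.5553 0.0716 0.0751] end [ 0.5224 -0.1256  0.08  ] tip rel mouth x,y,z [ 0.0006 -0.0211  0.0001] pitch deg -1.41 yawerr -0.09
t 19.4 F [-0.2 -0.4 -2.2] need shift [-0.0191 -0.0001 -0.0007]
```

View pics/s10.png

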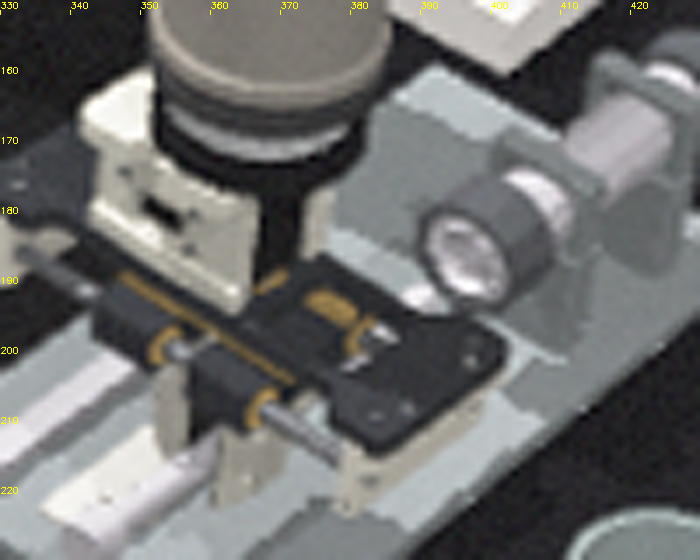

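View pics/t10.png

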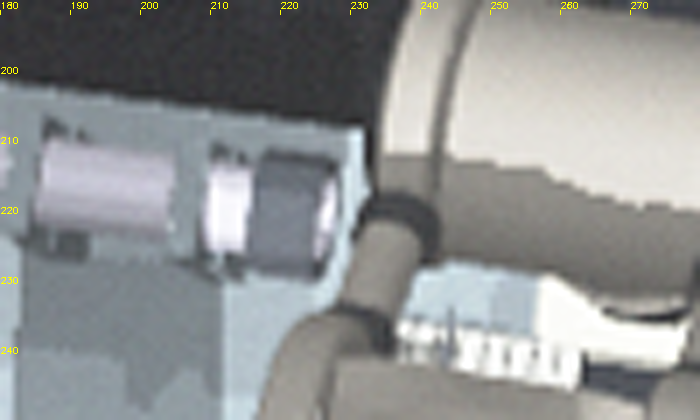

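```bash
python3 -c "
from rod import *
need(0,.04,-.0006)
s=sensors.observe();R=Ro.from_euler('xyz',s['tool_rot']).as_matrix();print(R.T@Y)
import pickle;c,t=pickle.load(open('cams3.pkl','rb'));print(proj(c,M),proj(c,M+.004*Y),proj(t,M))"
```

```text
tip [0.5556 0.0718 0.0756] end [ 0.5228 -0.1254  0.0805] tip rel mouth x,y,z [ 0.0009 -0.0208  0.0006] pitch deg -1.4 yawerr -0.11
t 19.5 F [-0.3  0.1 -1.5] need shift [-0.0608 -0.0007 -0.001 ]
[-0.9994636  -0.0326441  -0.00262225]
[395.67209729 187.23791052] [396.58995748 186.54177446] [227.12903102 220.8813336 ]
```

Call:
send_rows --motion '[[[-0.004,0.001,-0.0005,0],[-0.008,0.001,-0.001,0],[-0.012,0.0008,-0.001,0],[-0.016,0.0007,-0.001,0],[-0.02,0.0005,-0.001,0],[-0.024,0.0004,-0.001,0],[-0.028,0.0003,-0.001,0],[-0.031,0.0002,-0.001,0]]]'

```text
time: 20.3
tool_pos: [0.5394, -0.0196, 0.085]
tool_rot: [-1.571, -0.033, -1.74]
contact_force: [-0.1, -0.6, -0.8]
opening: 0.0121
```

```bash
python3 -c "
from rod import *
need(0,.04,-.0006)
c=read_camera('scene')
crop(c,330,150,100,80,7,'pics/s11.png')"
```

```text
tip [0.5598 0.1029 0.0744] end [ 0.5271 -0.0943  0.0793] tip rel mouth x,y,z [-0.0001  0.0106 -0.0006] pitch deg -1.4 yawerr -0.12
t 20.3 F [-0.1 -0.6 -0.8] need shift [-0.0294 -0.001   0.0001]
```

View pics/s11.png

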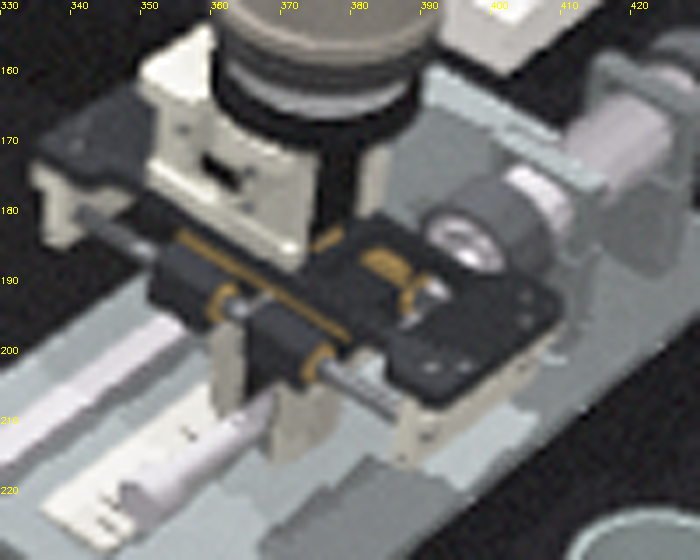

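Call:
send_rows --motion '[[[-0.002,0,0,0],[-0.004,0,0,0],[-0.006,0,0,0],[-0.008,-0.0002,0,0],[-0.01,-0.0003,0,0],[-0.012,-0.0004,0,0],[-0.014,-0.0005,0,0],[-0.016,-0.0005,0,0]]]' --grip_force 25

```text
time: 21.15
tool_pos: [0.5422, -0.0034, 0.085]
tool_rot: [-1.571, -0.032, -1.74]
contact_force: [0.3, -0.5, -1.6]
opening: 0.0129
```

```bash
python3 -c "
from rod import *
need(0,.06,-.0006);print(sensors.observe()['torque'])"
```

```text
tip [0.5626 0.1192 0.0744] end [ 0.5298 -0.0781  0.0793] tip rel mouth x,y,z [-0.0001  0.027  -0.0006] pitch deg -1.39 yawerr -0.13
t 21.15 F [ 0.3 -0.5 -1.6] need shift [-0.033  -0.0011  0.    ]
[-0.08273326  0.14301619  0.02605508]
```

Tip 27 mm in with no contact force. Continue.

Call:
send_rows --motion '[[[-0.0025,0,0,0],[-0.005,-0.0001,0,0],[-0.0075,-0.0002,0,0],[-0.01,-0.0003,0,0],[-0.0125,-0.0004,0,0],[-0.015,-0.0005,0,0],[-0.0175,-0.0006,0,0],[-0.02,-0.0007,0,0]]]'

```text
time: 21.95
tool_pos: [0.5456, 0.0165, 0.0851]
tool_rot: [-1.571, -0.032, -1.74]
contact_force: [-0.1, -0.1, -2.1]
opening: 0.0127
```

```bash
python3 -c "
from rod import *
need(0,.06,-.0006);print(sensors.observe()['torque'])"
```

```text
tip [0.566  0.1391 0.0745] end [ 0.5333 -0.0581  0.0793] tip rel mouth x,y,z [-0.      0.0473 -0.0005] pitch deg -1.39 yawerr -0.12
t 21.95 F [-0.1 -0.1 -2.1] need shift [-0.0127 -0.0003 -0.    ]
[-0.04179485  0.06523256  0.04555743]
```

Call:
send_rows --motion '[[[-0.001,0,0,0],[-0.002,0,0,0],[-0.003,-0.0001,0,0],[-0.004,-0.0001,0,0],[-0.005,-0.0002,0,0],[-0.006,-0.0002,0,0],[-0.007,-0.0003,0,0],[-0.008,-0.0003,0,0]]]' --grip_force 12

```text
time: 22.75
tool_pos: [0.5469, 0.0245, 0.0851]
tool_rot: [-1.571, -0.032, -1.74]
contact_force: [0.6, -0.5, -2.8]
opening: 0.0131
```

Call:
send_rows --motion '[[[-0.001,0,0,0],[-0.002,0,0,0],[-0.003,-0.0001,0,0],[-0.004,-0.0001,0,0],[-0.005,-0.0002,0,0],[-0.006,-0.0002,0,0]]]'

```text
time: 23.35
tool_pos: [0.5479, 0.0305, 0.0852]
tool_rot: [-1.571, -0.032, -1.74]
contact_force: [-0.6, -0.2, -1.9]
opening: 0.0131
```

Call:
send_rows --motion '[[[-0.001,0,0,0],[-0.002,0,0,0],[-0.003,-0.0001,0,0],[-0.004,-0.0001,0,0],[-0.005,-0.0002,0,0],[-0.006,-0.0002,0,0]]]'

```text
time: 23.95
tool_pos: [0.5489, 0.0365, 0.0851]
tool_rot: [-1.571, -0.033, -1.74]
contact_force: [-0.2, 0.6, -2.0]
opening: 0.0132
```

```bash
python3 -c "
from rod import *
need(0,.06,-.0006);print(sensors.observe()['torque'])
c=read_camera('scene')
crop(c,330,150,100,80,7,'pics/s12.png')"
```

```text
tip [0.5693 0.1591 0.0745] end [ 0.5366 -0.0382  0.0794] tip rel mouth x,y,z [-0.0001  0.0675 -0.0005] pitch deg -1.4 yawerr -0.13
t 23.95 F [-0.2  0.6 -2. ] need shift [0.0075 0.0004 0.0001]
[-0.09114843  0.18146874 -0.00679494]
```

View pics/s12.png

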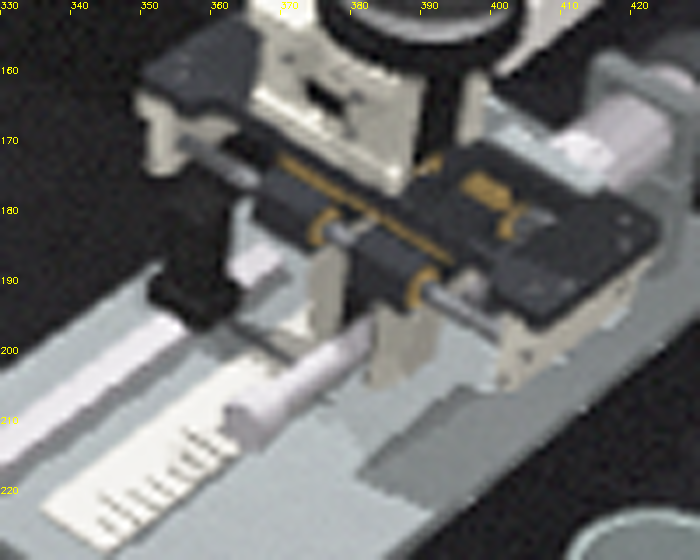

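Rod is well inside, the knob moving with the gripper, no contact yet. Continue.

Call:
send_rows --motion '[[[-0.001,0,0,0],[-0.002,0,0,0],[-0.003,-0.0001,0,0],[-0.004,-0.0001,0,0],[-0.005,-0.0002,0,0]]]'

```text
time: 24.5
tool_pos: [0.5495, 0.04, 0.0851]
tool_rot: [-1.572, -0.035, -1.739]
contact_force: [-2.2, -12.0, -2.1]
opening: 0.0133
```

Call:
send_rows --motion '[[[-0.001,0,0,0],[-0.002,0,0,0],[-0.003,-0.0001,0,0],[-0.004,-0.0001,0,0],[-0.005,-0.0002,0,0]]]'

```text
time: 25.0
tool_pos: [0.5497, 0.0414, 0.085]
tool_rot: [-1.573, -0.041, -1.739]
contact_force: [-3.0, -18.4, -1.3]
opening: 0.0131
```

Call:
send_rows --motion '[[[0.001,0,0,0],[0.001,0.001,0,0],[0.001,0.002,0,0],[0.001,0.003,0,0],[0.001,0.004,0,0],[0.001,0.004,0,0]]]' --grip_force 5

```text
time: 25.6
tool_pos: [0.5494, 0.0406, 0.0809]
tool_rot: [-1.573, -0.041, -1.738]
contact_force: [-0.0, 0.4, -1.2]
opening: 0.0134
```

```bash
python3 -c "
from rod import *
need(0,.06,-.0006);print(sensors.observe()['torque'])
c=read_camera('scene')
crop(c,330,150,100,80,7,'pics/s13.png')"
```

```text
tip [0.5696 0.1631 0.0692] end [ 0.5372 -0.0341  0.0758] tip rel mouth x,y,z [-0.0004  0.0715 -0.0058] pitch deg -1.87 yawerr -0.21
t 25.6 F [-0.   0.4 -1.2] need shift [ 0.0117 -0.0047  0.0004]
[-0.00894703  0.10615264 -0.02702333]
```

View pics/s13.png

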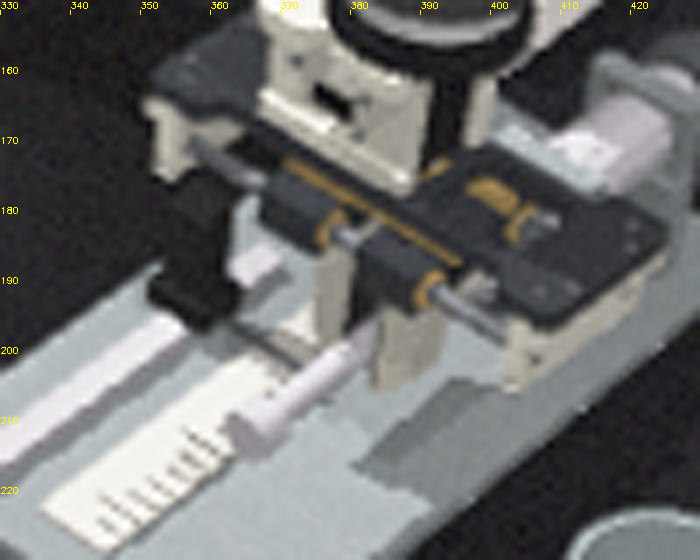

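Call:
send_rows --motion '[[[0,0,0,0],[0,0,0,0],[0,0,0,0],[0,0,0,0],[0,0,0,0]]]' --gripper 0.45

```text
time: 26.15
tool_pos: [0.5495, 0.0405, 0.0811]
tool_rot: [-1.573, -0.041, -1.738]
contact_force: [1.0, -0.0, 0.1]
opening: 0.0412
```

Call:
send_rows --motion '[[[0,-0.005,0,0],[0,-0.02,0,0],[0,-0.045,0,0],[0.01,-0.07,0,0],[0.04,-0.08,0,0],[0.08,-0.08,0,0],[0.12,-0.08,0,0],[0.15,-0.08,0,0]]]'

```text
time: 26.95
tool_pos: [0.5249, -0.1061, 0.1679]
tool_rot: [-1.572, -0.041, -1.739]
contact_force: [0.9, -0.4, 0.4]
opening: 0.0415
```

```bash
python3 -c "
from rod import *
s=sensors.observe();print(s['tool_pos'],s['tool_rot'],s['contact_force'])
c=read_camera('scene');t=read_camera('top')
import pickle;pickle.dump((c,t),open('cams4.pkl','wb'))
crop(c,310,140,140,110,5,'pics/s14.png');crop(t,180,180,150,100,5,'pics/t14.png')"
```

```text
[ 0.52485922 -0.10607129  0.16787947] [-1.57203736 -0.04130621 -1.7389126 ] [ 0.88089905 -0.36892197  0.43400207]
```

View pics/s14.png

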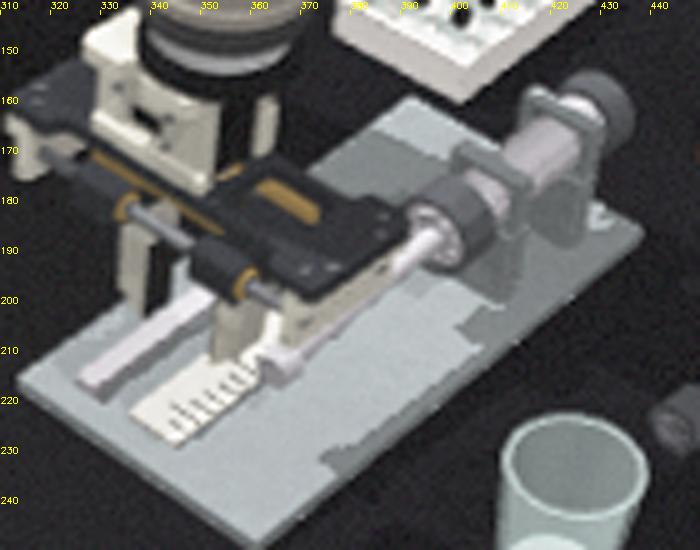

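View pics/t14.png

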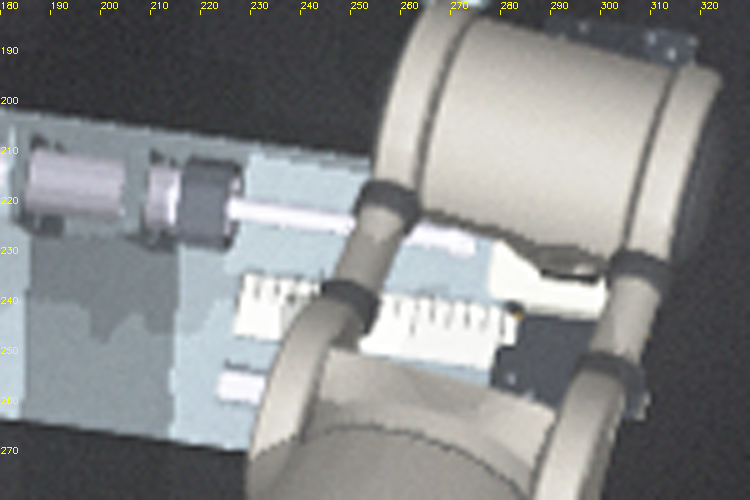

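```bash
cat >> rod.py <<'E'
def tcp(x,y,z):
    s=sensors.observe(); R=Ro.from_euler("xyz",s["tool_rot"]).as_matrix(); e=s["tool_pos"]-M
    w=M+X*x+Y*y-s["tool_pos"]; w[2]=z-s["tool_pos"][2]
    print("t",round(s["time"],2),"tcp rel",np.round([e@X,e@Y],4),"z",s["tool_pos"][2].round(4),"F",s["contact_force"].round(1),"open",round(s["opening"],4),"shift",(R.T@w).round(4))
E
python3 -c "
from rod import *
tcp(0,-.175,.08);tcp(0,-.155,.08);tcp(0,-.135,.08)"
```

```text
t 27.05 tcp rel [ 0.0003 -0.2027] z 0.1678 F [ 0.5  1.5 -0.3] open 0.0413 shift [-0.0313  0.0866 -0.0004]
t 27.05 tcp rel [ 0.0003 -0.2027] z 0.1678 F [ 0.5  1.5 -0.3] open 0.0413 shift [-0.0513  0.0857 -0.0005]
t 27.05 tcp rel [ 0.0003 -0.2027] z 0.1678 F [ 0.5  1.5 -0.3] open 0.0413 shift [-0.0713  0.0849 -0.0006]
```

Call:
send_rows --motion '[[[0,0.01,0,0],[0,0.03,0,0],[-0.01,0.05,0,0],[-0.02,0.07,0,0],[-0.03,0.082,0,0],[-0.031,0.0865,0,0],[-0.031,0.0865,0,0]]]' --gripper 0 --grip_force 5

```text
time: 27.75
tool_pos: [0.5294, -0.0797, 0.0796]
tool_rot: [-1.573, -0.042, -1.741]
contact_force: [-0.1, -0.8, 1.4]
opening: 0.0005
```

```bash
python3 -c "
from rod import *
tcp(0,-.155,.08);tcp(0,-.135,.08)
c=read_camera('scene')
crop(c,310,140,140,110,5,'pics/s15.png')"
```

```text
t 27.75 tcp rel [ 0.0002 -0.1746] z 0.0796 F [-0.1 -0.8  1.4] open 0.0005 shift [-0.0196 -0.0012 -0.0003]
t 27.75 tcp rel [ 0.0002 -0.1746] z 0.0796 F [-0.1 -0.8  1.4] open 0.0005 shift [-0.0395 -0.002  -0.0003]
```

View pics/s15.png

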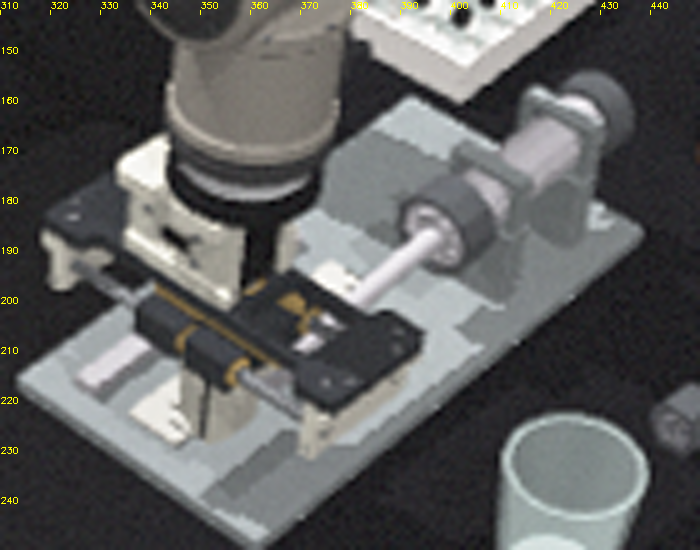

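Call:
send_rows --motion '[[[-0.003,0,0,0],[-0.007,-0.0003,0,0],[-0.012,-0.0005,0,0],[-0.016,-0.0008,0,0],[-0.02,-0.0012,0,0],[-0.0225,-0.0012,0,0]]]'

```text
time: 28.4
tool_pos: [0.5337, -0.0575, 0.0807]
tool_rot: [-1.571, -0.042, -1.741]
contact_force: [0.0, 0.4, 0.5]
opening: 0.0006
```

Call:
send_rows --motion '[[[-0.001,0,0,0],[-0.002,0,0,0],[-0.003,0,0,0],[-0.004,0,0,0]]]'

```text
time: 28.8
tool_pos: [0.5344, -0.0536, 0.0805]
tool_rot: [-1.571, -0.042, -1.741]
contact_force: [0.5, -0.6, -0.1]
opening: 0.0005
```

Call:
send_rows --motion '[[[-0.001,0,0,0],[-0.002,0,0,0],[-0.003,0,0,0],[-0.004,0,0,0]]]'

```text
time: 29.2
tool_pos: [0.5351, -0.0496, 0.0803]
tool_rot: [-1.571, -0.042, -1.741]
contact_force: [-0.5, -0.5, -1.1]
opening: 0.0004
```

Call:
send_rows --motion '[[[-0.001,0,0,0],[-0.002,0,0,0],[-0.003,0,0,0]]]'

```text
time: 29.5
tool_pos: [0.5356, -0.047, 0.0802]
tool_rot: [-1.571, -0.043, -1.741]
contact_force: [-0.0, -4.3, -0.4]
opening: 0.0005
```

Call:
send_rows --motion '[[[-0.001,0,0,0],[-0.002,0,0,0],[-0.003,0,0,0]]]'

```text
time: 29.8
tool_pos: [0.5359, -0.0457, 0.0801]
tool_rot: [-1.571, -0.046, -1.74]
contact_force: [-2.2, -13.1, 0.6]
opening: 0.0006
```

Call:
send_rows --motion '[[[0.003,0,0,0],[0.01,0,0,0],[0.025,0,0,0],[0.04,-0.03,0,0],[0.06,-0.07,0.01,0],[0.075,-0.11,0.05,0],[0.08,-0.13,0.095,0],[0.08,-0.13,0.14,0]]]'

```text
time: 30.6
tool_pos: [0.6618, -0.1445, 0.2187]
tool_rot: [-1.564, -0.047, -1.742]
contact_force: [1.4, -1.1, 1.2]
opening: 0.001
```

```bash
python3 -c "
from rod import *
tcp(-.095,-.04,.2)
c=read_camera('scene');t=read_camera('top')
import pickle;pickle.dump((c,t),open('cams5.pkl','wb'))
crop(c,310,140,140,110,5,'pics/s16.png');crop(t,180,180,150,100,5,'pics/t16.png')"
```

```text
t 30.6 tcp rel [ 0.1415 -0.2165] z 0.2187 F [ 1.4 -1.1  1.2] open 0.001 shift [-0.1761  0.0089 -0.2374]
```

View pics/s16.png

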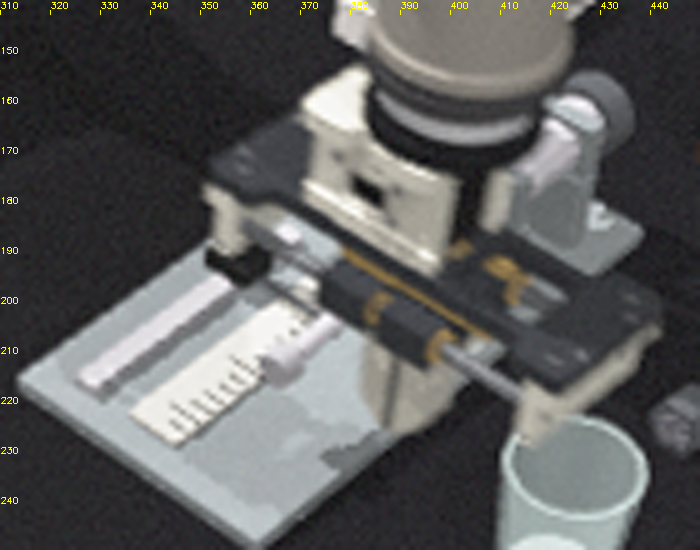

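View pics/t16.png

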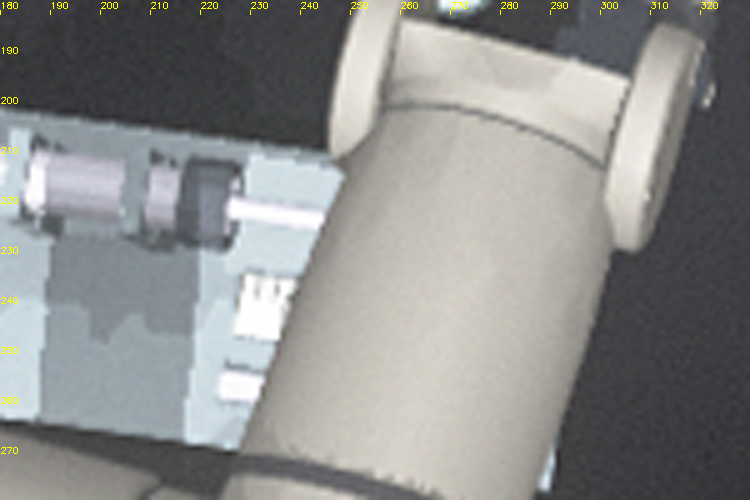

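```bash
python3 - <<'E'
from rod import *
import pickle
c,t=pickle.load(open('cams.pkl','rb'))
def rel(P): e=P-M; return np.round([e@X,e@Y,P[2]],4)
for p in((243.9,235.5),(242.3,250)): print("top line",rel(plane(t,*p,.024)))
for p in((374.5,204),(363,197)): print("scene line",rel(plane(c,*p,.024)))
for p in((358.2,178.5),): print("blocktop scene",rel(plane(c,*p,.077)))
print(rel(plane(t,241,257,.077)))
tcp(-.095,-.04,.18)
c5,_=pickle.load(open('cams5.pkl','rb')); crop(c5,345,190,50,40,14,'pics/s17.png')
E
```

```text
top line [-0.0294 -0.0437  0.024 ]
top line [-0.0707 -0.0454  0.024 ]
scene line [-0.0299 -0.0472  0.024 ]
scene line [-0.0714 -0.0482  0.024 ]
blocktop scene [-0.0949 -0.0468  0.077 ]
[-0.0928 -0.0529  0.077 ]
t 30.7 tcp rel [ 0.1441 -0.2161] z 0.2122 F [-0.7 -0.4 -0.6] open 0.0008 shift [-0.1765  0.0234 -0.2398]
```

View pics/s17.png

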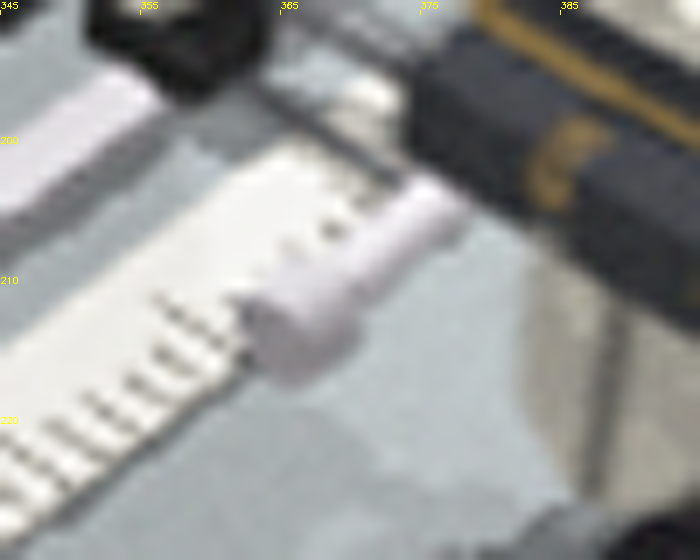

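```bash
python3 - <<'E'
from rod import *
import pickle
c,t=pickle.load(open('cams5.pkl','rb'))
o,d=ray(c,365.0+.0,214.5); s=((M-o)@X)/(d@X); P=o+s*d; e=P-M; print("end",e@Y,P[2])
tcp(-.095,-.047,.2);tcp(-.095,-.047,.11);tcp(-.095,-.047,.068)
E
```

```text
end -0.12594674519031157 0.05916191958950778
t 30.7 tcp rel [ 0.1441 -0.2161] z 0.2122 F [-0.7 -0.4 -0.6] open 0.0008 shift [-0.1686  0.0037 -0.2397]
t 30.7 tcp rel [ 0.1441 -0.2161] z 0.2122 F [-0.7 -0.4 -0.6] open 0.0008 shift [-0.1727  0.0937 -0.24  ]
t 30.7 tcp rel [ 0.1441 -0.2161] z 0.2122 F [-0.7 -0.4 -0.6] open 0.0008 shift [-0.1746  0.1356 -0.2402]
```

Call:
send_rows --motion '[[[-0.01,0,-0.04,0],[-0.03,0,-0.08,0],[-0.06,0.002,-0.12,0],[-0.09,0.004,-0.16,0],[-0.12,0.006,-0.2,0],[-0.145,0.006,-0.23,0],[-0.165,0.006,-0.24,0],[-0.169,0.006,-0.24,0]]]' --gripper 0.65

```text
time: 31.5
tool_pos: [0.4545, 0.0636, 0.1977]
tool_rot: [-1.569, -0.045, -1.739]
contact_force: [0.6, 0.3, 0.3]
opening: 0.0578
```

```bash
python3 - <<'E'
from rod import *
tcp(-.095,-.047,.11);tcp(-.095,-.047,.068)
c=read_camera('scene');crop(c,310,140,140,110,5,'pics/s18.png')
E
```

```text
t 31.5 tcp rel [-0.0975 -0.0457] z 0.1977 F [0.6 0.3 0.3] open 0.0578 shift [-0.0026  0.0877  0.0023]
t 31.5 tcp rel [-0.0975 -0.0457] z 0.1977 F [0.6 0.3 0.3] open 0.0578 shift [-0.0045  0.1297  0.0022]
```

View pics/s18.png

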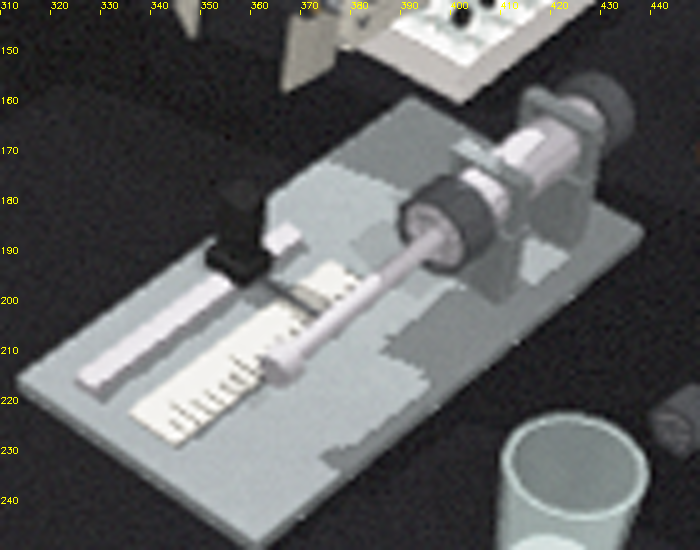

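Call:
send_rows --motion '[[[-0.001,0.02,0.001,0],[-0.002,0.05,0.002,0],[-0.003,0.08,0.0022,0],[-0.0035,0.1,0.0022,0],[-0.004,0.115,0.0022,0],[-0.0045,0.125,0.0022,0],[-0.0045,0.1295,0.0022,0],[-0.0045,0.1295,0.0022,0]]]'

```text
time: 32.35
tool_pos: [0.4583, 0.0608, 0.068]
tool_rot: [-1.568, -0.045, -1.74]
contact_force: [0.6, -0.6, 0.1]
opening: 0.0597
```

```bash
python3 - <<'E'
from rod import *
import pickle
tcp(-.095,-.047,.068)
c=read_camera('scene');t=read_camera('top');pickle.dump((c,t),open('cams6.pkl','wb'));crop(c,320,150,100,80,7,'pics/s19.png');crop(t,180,180,150,100,5,'pics/t19.png')
_,t4=pickle.load(open('cams4.pkl','rb'))
for z in(.059,.066):
    P=plane(t4,274.8,228.4,z);e=P-M;print(e@X,e@Y)
E
```

```text
t 32.35 tcp rel [-0.0933 -0.0479] z 0.068 F [ 0.6 -0.6  0.1] open 0.0597 shift [-0.0009 -0.     -0.0017]
-0.000862345452741017 -0.13069066885367422
-0.00157803488984286 -0.1313619133802738
```

View pics/s19.png

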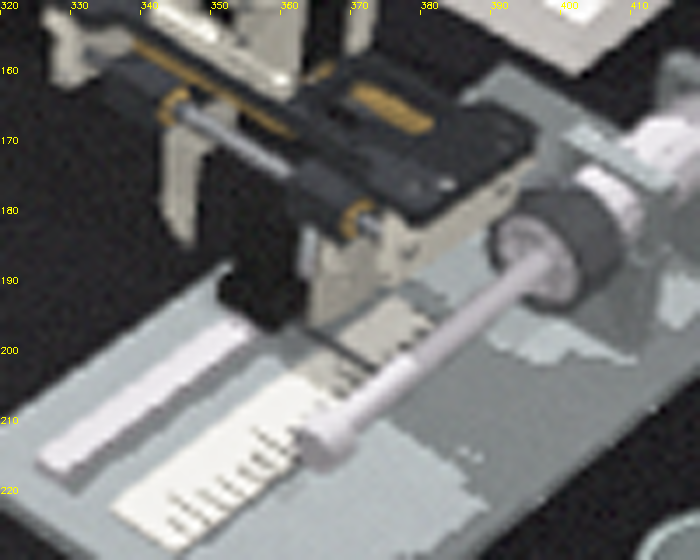

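View pics/t19.png

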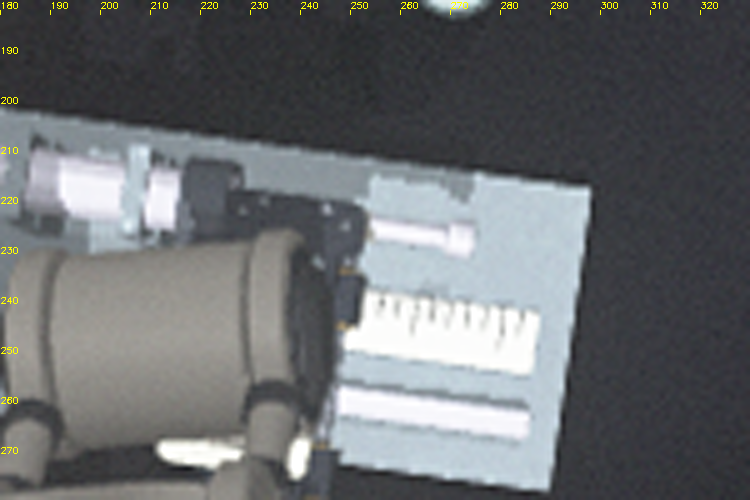

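```bash
python3 - <<'E'
from rod import *
import pickle
c,t=pickle.load(open('cams6.pkl','rb'))
g=cv2.cvtColor(t["frame"],cv2.COLOR_RGB2GRAY); print("top rows 223-232, u 264-279")
print(g[223:233,264:280])
g=cv2.cvtColor(c["frame"],cv2.COLOR_RGB2GRAY); print("scene rows 206-218 u 360-374")
print(g[206:219,360:375])
E
```

```text
top rows 223-232, u 264-279
[[197 202 204 201 200 200 194 189 187 191 189 195 202 197 199 199]
 [187 191 190 190 186 191 195 182 175 170 170 186 201 200 197 200]
 [212 208 194 189 177 180 231 224 214 206 194 188 201 195 200 201]
 [246 244 242 237 225 200 245 238 231 234 214 178 199 198 201 199]
 [251 250 248 249 245 228 249 246 239 244 218 187 199 203 201 201]
 [232 235 233 243 245 236 251 250 250 249 230 198 201 202 200 199]
 [196 198 201 208 222 236 247 248 250 249 225 202 202 196 199 202]
 [200 198 196 198 205 219 227 232 238 234 200 201 201 201 199 201]
 [204 199 198 201 196 196 195 204 211 213 192 203 202 198 199 196]
 [205 204 206 199 202 201 198 200 199 197 201 204 201 198 198 199]]
scene rows 206-218 u 360-374
[[243 242 242 243 243 244 239 192 138 152 220 239 235 225 198]
 [242 243 243 243 237 212 226 244 224 219 238 232 219 194 167]
 [242 243 243 242 238 220 215 234 233 237 231 217 188 168 144]
 [243 244 239 221 230 231 232 235 234 222 208 181 164 145 139]
 [242 240 239 228 232 234 231 228 226 214 175 158 148 169 193]
 [236 175 166 168 211 229 228 220 213 197 170 148 168 186 190]
 [246 219 120 132 137 173 216 204 190 182 174 181 188 187 187]
 [233 192 141 136 134 142 172 182 171 163 161 177 188 186 184]
 [155 192 169 135 135 136 138 155 156 145 154 180 191 189 185]
 [232 167  98 130 136 135 131 135 142 151 176 188 188 187 188]
 [225 161 116 129 142 135 137 144 158 174 189 188 185 189 188]
 [161 117 139 175 173 156 157 167 189 186 185 189 188 182 188]
 [123 142 175 179 193 191 191 190 189 184 185 188 185 187 186]]
```

```bash
python3 - <<'E'
from rod import *
import pickle
c,t=pickle.load(open('cams6.pkl','rb'))
for z in(.060,.065,.070,.077):
    P=plane(t,274.05,227.7,z);e=P-M;print("top",z,np.round([e@X,e@Y],4))
for p in((364.2,214.2),(364.6,213.9)):
  for x in(0,-.001):
    o,d=ray(c,*p); s=((M-o)@X+x)/(d@X); P=o+s*d; e=P-M; print("scene",x,e@Y,P[2])
# predicted line pixel when line at Y: 
for y in(-.128,-.131): print(y,proj(t,M*[1,1,0]+X*-.03+Y*y+[0,0,.024]),proj(c,M*[1,1,0]+X*-.03+Y*y+[0,0,.024]))
E
```

```text
top 0.06 [ 0.0007 -0.1284]
top 0.065 [ 0.0002 -0.1289]
top 0.07 [-0.0004 -0.1294]
top 0.077 [-0.0011 -0.1301]
scene 0 -0.12954685027099708 0.06279150274756728
scene -0.001 -0.1282182054746084 0.0611660053102322
scene 0 -0.1279437929396491 0.06277111412911551
scene -0.001 -0.12661251238856408 0.061145583168714324
-0.128 [273.35354443 239.80205032] [355.16546059 218.65692751]
-0.131 [274.40269715 239.94740014] [354.4275848  219.21727738]
```

Call:
send_rows --motion '[[[0,0,-0.0015,0],[0,0,-0.0015,0],[0,0,-0.0015,0],[0,0,-0.0015,0],[0,0,-0.0015,0],[0,0,-0.0015,0],[0,0,-0.0015,0],[0,0,-0.0015,0]]]' --gripper 0 --grip_force 15

```text
time: 33.25
tool_pos: [0.4553, 0.0616, 0.0686]
tool_rot: [-1.571, -0.046, -1.739]
contact_force: [-5.1, 2.0, 5.3]
opening: 0.0218
```

```bash
python3 - <<'E'
from rod import *
tcp(-.095,-.131,.068)
E
```

```text
t 33.25 tcp rel [-0.0964 -0.0475] z 0.0686 F [-5.1  2.   5.3] open 0.0218 shift [0.0834 0.0044 0.0015]
```

Call:
send_rows --motion '[[[0.004,0.0002,0.0005,0],[0.01,0.0004,0.0005,0],[0.018,0.0008,0.0005,0],[0.026,0.0012,0.0005,0],[0.034,0.0015,0.0005,0],[0.042,0.0019,0.0005,0],[0.05,0.0022,0.0005,0],[0.058,0.0026,0.0005,0]]]'

```text
time: 34.05
tool_pos: [0.4457, 0.0035, 0.0686]
tool_rot: [-1.571, -0.046, -1.739]
contact_force: [-3.5, 2.2, 4.3]
opening: 0.0222
```

```bash
python3 - <<'E'
from rod import *
tcp(-.0964,-.131,.0686)
E
```

```text
t 34.05 tcp rel [-0.0962 -0.1064] z 0.0686 F [-3.5  2.2  4.3] open 0.0222 shift [ 0.0246  0.0011 -0.0002]
```

Call:
send_rows --motion '[[[0.005,0.0002,0,0],[0.01,0.0004,0,0],[0.015,0.0007,0,0],[0.02,0.0009,0,0],[0.023,0.001,0,0],[0.0245,0.0011,0,0],[0.0245,0.0011,0,0]]]'

```text
time: 34.75
tool_pos: [0.4416, -0.021, 0.0686]
tool_rot: [-1.571, -0.046, -1.739]
contact_force: [-3.6, -1.4, 2.0]
opening: 0.0215
```

```bash
python3 - <<'E'
from rod import *
import pickle
tcp(-.0964,-.131,.0686)
c=read_camera('scene');t=read_camera('top');pickle.dump((c,t),open('cams7.pkl','wb'));crop(c,320,170,80,60,9,'pics/s20.png');crop(t,220,200,80,70,9,'pics/t20.png')
E
```

```text
t 34.75 tcp rel [-0.0962 -0.1313] z 0.0686 F [-3.6 -1.4  2. ] open 0.0215 shift [-0.0003  0.     -0.0002]
```

View pics/s20.png

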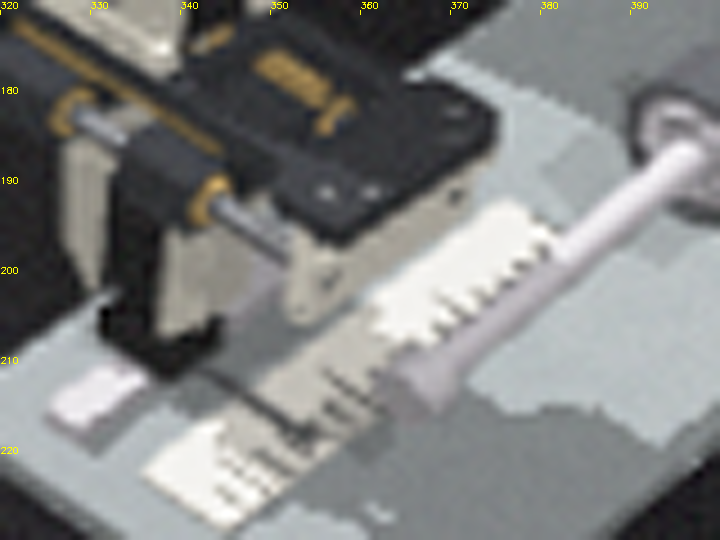

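View pics/t20.png

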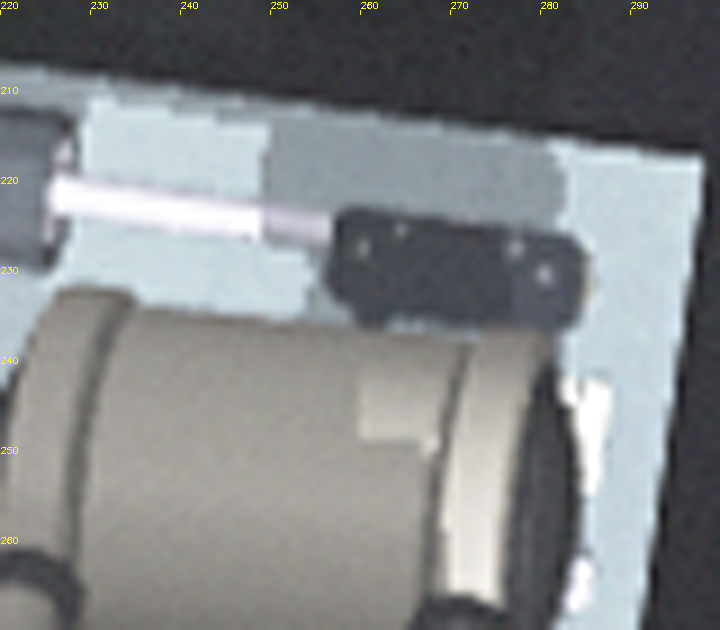

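```bash
python3 - <<'E'
from rod import *
import pickle
c,t=pickle.load(open('cams7.pkl','rb'))
c0,t0=pickle.load(open('cams.pkl','rb'))
def prof(cam,x0,x1,yg,n):
    g=cv2.cvtColor(cam["frame"],cv2.COLOR_RGB2GRAY).astype(np.float32)
    for x in np.linspace(x0,x1,n):
        ys=yg+np.arange(-.012,.012,.0005)
        v=[]
        for y in ys:
            u=proj(cam,M*[1,1,0]+X*x+Y*y+[0,0,.024]); v.append(cv2.getRectSubPix(g,(1,1),(float(u[0]),float(u[1])))[0,0])
        v=np.array(v); i=v.argmin(); w=np.clip(np.median(v)-v-15,0,None); w[abs(ys-ys[i])>.004]=0
        print(round(x,3),"min",v.min().round(),"Y",round(float((w*ys).sum()/max(w.sum(),1e-6)),4))
print("scene now");prof(c,-.065,-.032,-.131,6)
print("scene0");prof(c0,-.065,-.032,-.046,6)
print("top0");prof(t0,-.065,-.032,-.044,6)
E
```

```text
scene now
-0.065 min 80.0 Y -0.1294
-0.058 min 93.0 Y -0.1296
-0.052 min 93.0 Y -0.1299
-0.045 min 90.0 Y -0.1293
-0.039 min 92.0 Y -0.129
-0.032 min 115.0 Y -0.1296
scene0
-0.065 min 80.0 Y -0.0464
-0.058 min 91.0 Y -0.046
-0.052 min 97.0 Y -0.046
-0.045 min 115.0 Y -0.0457
-0.039 min 110.0 Y -0.0462
-0.032 min 178.0 Y -0.0461
top0
-0.065 min 126.0 Y -0.0434
-0.058 min 137.0 Y -0.0436
-0.052 min 146.0 Y -0.0435
-0.045 min 136.0 Y -0.0435
-0.039 min 142.0 Y -0.0445
-0.032 min 157.0 Y -0.0441
```

Call:
send_rows --motion '[[[0,0,0,0],[0,0,0,0],[0,0,0,0],[0,0,0,0]]]' --gripper 0.6

```text
time: 35.25
tool_pos: [0.4419, -0.0209, 0.0687]
tool_rot: [-1.57, -0.046, -1.739]
contact_force: [0.4, 0.7, 0.9]
opening: 0.0494
```

Call:
send_rows --motion '[[[0,-0.01,0,0],[0,-0.035,0,0],[0,-0.07,0,0],[0,-0.11,0,0],[0.02,-0.14,-0.01,0],[0.06,-0.15,-0.01,0],[0.1,-0.15,-0.01,0],[0.15,-0.15,-0.01,0]]]'

```text
time: 36.05
tool_pos: [0.408, -0.1608, 0.2271]
tool_rot: [-1.568, -0.047, -1.737]
contact_force: [1.2, -0.3, 0.7]
opening: 0.0551
```

Call:
send_rows --motion '[[[0.04,0,0,0],[0.08,0,0,0],[0.12,0,0,0],[0.14,0,0,0],[0.14,0,0,0]]]'

```text
time: 36.55
tool_pos: [0.3843, -0.301, 0.2343]
tool_rot: [-1.567, -0.048, -1.74]
contact_force: [0.5, -0.5, 0.7]
opening: 0.0549
```

```bash
python3 - <<'E'
from rod import *
import pickle
tcp(-.0964,-.131,.0686)
c=read_camera('scene');t=read_camera('top');pickle.dump((c,t),open('cams8.pkl','wb'));crop(c,320,170,80,60,9,'pics/s21.png');crop(t,220,200,80,70,9,'pics/t21.png')
E
```

```text
t 36.55 tcp rel [-0.1062 -0.4169] z 0.2343 F [ 0.5 -0.5  0.7] open 0.0549 shift [-0.2936  0.1518  0.0084]
```

View pics/s21.png

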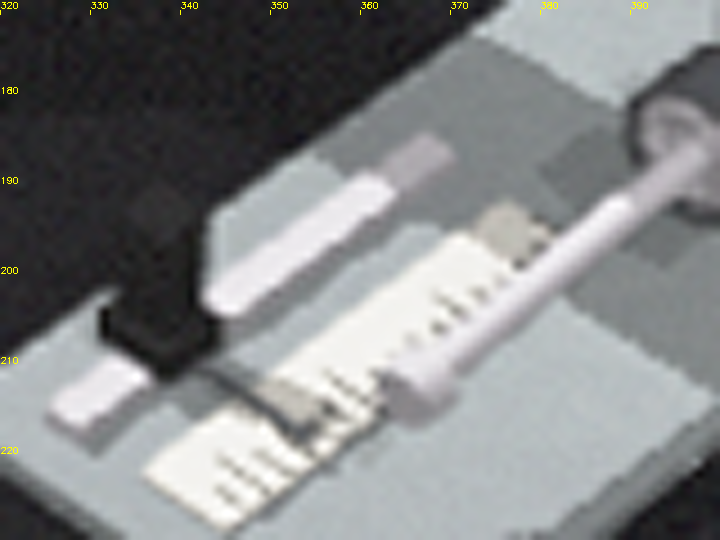

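View pics/t21.png

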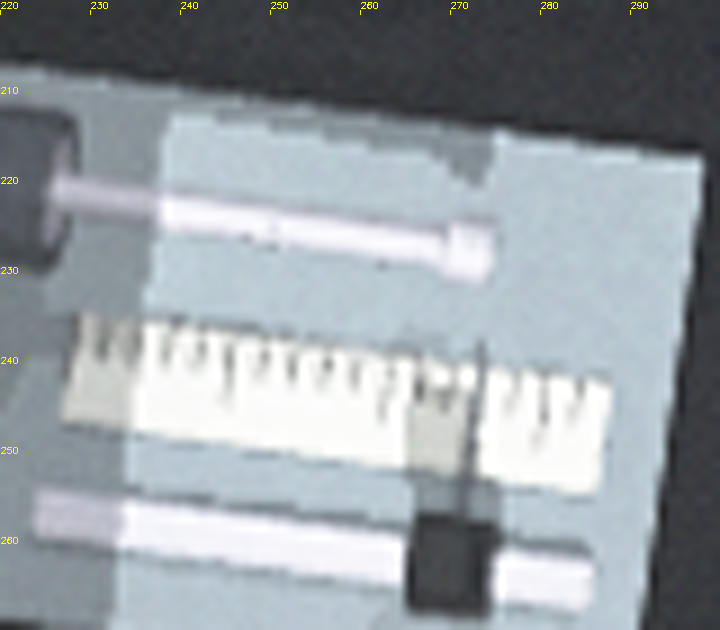

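```bash
python3 - <<'E'
from rod import *
import pickle
c,t=pickle.load(open('cams8.pkl','rb'))
def samp(cam,x,ys,z):
    g=cv2.cvtColor(cam["frame"],cv2.COLOR_RGB2GRAY).astype(np.float32)
    us=np.array([proj(cam,M*[1,1,0]+X*x+Y*y+[0,0,z]) for y in ys],np.float32)
    return cv2.remap(g,us[:,0].reshape(1,-1),us[:,1].reshape(1,-1),cv2.INTER_LINEAR).ravel()
for n,cam in(("top",t),("scene",c)):
    o=[]
    for x in np.linspace(-.07,-.03,9):
        ys=-.129+np.arange(-.012,.012,.0003); v=samp(cam,x,ys,.024); i=v.argmin(); w=np.clip(np.median(v)-v-15,0,None); w[abs(ys-ys[i])>.004]=0; o.append((w*ys).sum()/w.sum())
    print(n,"line",np.round(o,4),np.median(o).round(4))
for z in(.066,.073,):
    for x in(-.006,-.003,0,.003,.006):
        ys=-.129+np.arange(-.012,.012,.0003); v=samp(t,x,ys,z); 
        lo,hi=v[:15].mean(),v[-20:-8].mean(); k=np.argmax(v>(lo+hi)/2); print("top end z",z,x,"lo/hi",lo.round(),hi.round(),"Y",ys[k].round(4))
E
```

```text
top line [-0.1271 -0.1274 -0.1272 -0.1269 -0.1267 -0.1266 -0.1273 -0.1278 -0.1272] -0.1272
scene line [-0.1296 -0.13   -0.1293 -0.1294 -0.1289 -0.1294 -0.1301 -0.1291 -0.1331] -0.1294
top end z 0.066 -0.006 lo/hi 193.0 238.0 Y -0.1284
top end z 0.066 -0.003 lo/hi 193.0 248.0 Y -0.1293
top end z 0.066 0 lo/hi 196.0 244.0 Y -0.129
top end z 0.066 0.003 lo/hi 196.0 235.0 Y -0.1278
top end z 0.066 0.006 lo/hi 195.0 217.0 Y -0.1266
top end z 0.073 -0.006 lo/hi 194.0 243.0 Y -0.1293
top end z 0.073 -0.003 lo/hi 194.0 249.0 Y -0.1299
top end z 0.073 0 lo/hi 196.0 244.0 Y -0.1293
top end z 0.073 0.003 lo/hi 196.0 234.0 Y -0.1284
top end z 0.073 0.006 lo/hi 195.0 211.0 Y -0.126
```

Call:
send_rows --motion '[[[-0.03,0,0.002,0],[-0.07,0,0.005,0],[-0.115,0,0.008,0],[-0.16,0,0.0085,0],[-0.205,0,0.0085,0],[-0.245,0,0.0085,0],[-0.275,0.01,0.0085,0],[-0.291,0.03,0.0085,0]]]'

```text
time: 37.45
tool_pos: [0.4415, -0.0108, 0.1915]
tool_rot: [-1.564, -0.046, -1.734]
contact_force: [0.8, -0.6, -0.1]
opening: 0.0552
```

```bash
python3 - <<'E'
from rod import *
tcp(-.0962,-.1313,.0686)
E
```

```text
t 37.45 tcp rel [-0.0979 -0.1212] z 0.1915 F [ 0.8 -0.6 -0.1] open 0.0552 shift [0.0045 0.1232 0.0009]
```

Call:
send_rows --motion '[[[0.002,0.01,0.001,0],[0.0045,0.035,0.001,0],[0.0045,0.065,0.001,0],[0.0045,0.09,0.001,0],[0.0045,0.11,0.001,0],[0.0045,0.12,0.001,0],[0.0045,0.123,0.001,0],[0.0045,0.123,0.001,0]]]'

```text
time: 38.25
tool_pos: [0.4418, -0.0211, 0.0692]
tool_rot: [-1.564, -0.046, -1.734]
contact_force: [-0.4, -0.0, 1.2]
opening: 0.055
```

Call:
send_rows --motion '[[[0,0,0,0],[0,0,0,0],[0,0,0,0],[0,0,0,0],[0,0,0,0],[0,0,0,0]]]' --gripper 0

```text
time: 38.85
tool_pos: [0.4415, -0.021, 0.0694]
tool_rot: [-1.565, -0.046, -1.734]
contact_force: [-2.2, 0.6, 5.3]
opening: 0.0221
```

Call:
send_rows --motion '[[[0.002,0.0001,0,0],[0.004,0.0002,0,0],[0.006,0.0003,0,0],[0.007,0.0003,0,0],[0.007,0.0003,0,0]]]'

```text
time: 39.35
tool_pos: [0.4403, -0.0282, 0.0695]
tool_rot: [-1.565, -0.046, -1.734]
contact_force: [-0.7, 1.0, 3.4]
opening: 0.0221
```

Call:
send_rows --motion '[[[0,0,0,0],[0,0,0,0],[0,0,0,0],[0,0,0,0]]]' --gripper 0.6

```text
time: 39.75
tool_pos: [0.4404, -0.0282, 0.0694]
tool_rot: [-1.565, -0.046, -1.734]
contact_force: [0.2, -0.5, 0.2]
opening: 0.0495
```

```bash
python3 - <<'E'
from rod import *
tcp(-.0955,-.175,.12);tcp(-.0955,-.175,.08)
E
```

```text
t 39.75 tcp rel [-0.0962 -0.1386] z 0.0694 F [ 0.2 -0.5  0.2] open 0.0495 shift [ 0.0387 -0.0489  0.0008]
t 39.75 tcp rel [-0.0962 -0.1386] z 0.0694 F [ 0.2 -0.5  0.2] open 0.0495 shift [ 0.0369 -0.0089  0.0006]
```

Call:
send_rows --motion '[[[0,-0.015,0,0],[0,-0.04,0,0],[0.005,-0.058,0,0],[0.02,-0.06,0,0],[0.035,-0.06,0.0008,0],[0.04,-0.06,0.0008,0],[0.04,-0.06,0.0008,0],[0.04,-0.06,0.0008,0]]]' --gripper 0.6

```text
time: 40.55
tool_pos: [0.4346, -0.0647, 0.1309]
tool_rot: [-1.565, -0.046, -1.734]
contact_force: [0.1, 0.1, 0.3]
opening: 0.0552
```

Call:
send_rows --motion '[[[0,0,0,0],[0,0,0,0],[0,0,0,0],[0,0,0,0],[0,0,0,0]]]' --gripper 0

```text
time: 41.05
tool_pos: [0.4346, -0.0646, 0.1309]
tool_rot: [-1.565, -0.046, -1.734]
contact_force: [0.2, 0.2, 0.2]
opening: 0.0196
```

```bash
python3 - <<'E'
from rod import *
tcp(-.0955,-.178,.08)
E
```

```text
t 41.05 tcp rel [-0.0958 -0.1754] z 0.1309 F [0.2 0.2 0.2] open 0.0196 shift [0.0002 0.051  0.    ]
```

Call:
send_rows --motion '[[[0,0.008,0,0],[0,0.02,0,0],[0,0.035,0,0],[0,0.045,0,0],[0,0.05,0,0],[0,0.051,0,0],[0,0.051,0,0]]]'

```text
time: 41.75
tool_pos: [0.4347, -0.067, 0.08]
tool_rot: [-1.565, -0.046, -1.734]
contact_force: [0.3, -1.0, 0.4]
opening: 0.0002
```

```bash
python3 - <<'E'
from rod import *
tcp(-.0955,-.1512,.08)
c=read_camera('scene');crop(c,310,170,100,70,7,'pics/s22.png')
E
```

```text
t 41.75 tcp rel [-0.0953 -0.1778] z 0.08 F [ 0.3 -1.   0.4] open 0.0002 shift [-0.0266 -0.0012 -0.0001]
```

View pics/s22.png

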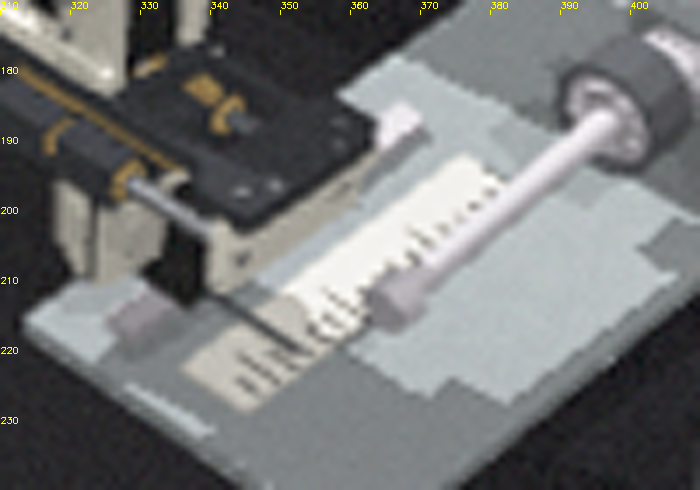

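Call:
send_rows --motion '[[[-0.004,-0.0002,0,0],[-0.009,-0.0004,0,0],[-0.014,-0.0006,0,0],[-0.018,-0.0008,0,0],[-0.021,-0.001,0,0],[-0.023,-0.001,0,0],[-0.0235,-0.001,0,0],[-0.0235,-0.001,0,0]]]'

```text
time: 42.6
tool_pos: [0.4386, -0.0438, 0.0802]
tool_rot: [-1.565, -0.046, -1.734]
contact_force: [-0.1, 0.1, 0.8]
opening: 0.0001
```

```bash
python3 - <<'E'
from rod import *
tcp(-.0955,-.1512,.08)
E
```

```text
t 42.6 tcp rel [-0.0953 -0.1543] z 0.0802 F [-0.1  0.1  0.8] open 0.0001 shift [-0.0031  0.0001 -0.0002]
```

Call:
send_rows --motion '[[[-0.0008,0,0,0],[-0.0016,0,0,0],[-0.0024,0,0,0],[-0.003,0,0,0],[-0.003,0,0,0]]]'

```text
time: 43.1
tool_pos: [0.4392, -0.0408, 0.0801]
tool_rot: [-1.565, -0.046, -1.734]
contact_force: [-0.6, -1.7, 1.0]
opening: 0.0005
```

```bash
python3 - <<'E'
from rod import *
import pickle
tcp(-.0955,-.1512,.08)
c=read_camera('scene');pickle.dump(c,open('c9.pkl','wb'))
g=cv2.cvtColor(c["frame"],cv2.COLOR_RGB2GRAY).astype(np.float32);o=[]
for x in np.linspace(-.065,-.035,7):
    ys=-.131+np.arange(-.012,.012,.0003); us=np.array([proj(c,M*[1,1,0]+X*x+Y*y+[0,0,.024]) for y in ys],np.float32)
    v=cv2.remap(g,us[:,0].reshape(1,-1),us[:,1].reshape(1,-1),1).ravel(); i=v.argmin(); w=np.clip(np.median(v)-v-15,0,None); w[abs(ys-ys[i])>.004]=0; o.append((w*ys).sum()/w.sum())
print(np.round(o,4),np.median(o))
E
```

```text
t 43.1 tcp rel [-0.0953 -0.1512] z 0.0801 F [-0.6 -1.7  1. ] open 0.0005 shift [-0.      0.0001 -0.0002]
[-0.1323 -0.1321 -0.1324 -0.1324 -0.1322 -0.1324 -0.133 ] -0.13236913744114062
```

Call:
send_rows --motion '[[[-0.0004,0,0,0],[-0.0008,0,0,0],[-0.0008,0,0,0]]]'

```text
time: 43.45
tool_pos: [0.4393, -0.04, 0.0801]
tool_rot: [-1.565, -0.046, -1.734]
contact_force: [-1.1, -1.4, 1.2]
opening: 0.0008
```

Call:
send_rows --motion '[[[0.003,0,0,0],[0.012,0,0,0],[0.025,-0.01,0,0],[0.04,-0.04,0,0],[0.06,-0.08,0,0],[0.09,-0.12,0,0],[0.13,-0.14,0,0],[0.18,-0.14,0,0]]]'

```text
time: 44.25
tool_pos: [0.4111, -0.2127, 0.2316]
tool_rot: [-1.558, -0.048, -1.732]
contact_force: [0.5, -0.4, -1.3]
opening: 0.0006
```

Call:
send_rows --motion '[[[0.04,0,0,0],[0.08,0,0,0],[0.11,0,0,0],[0.12,0,0,0],[0.12,0,0,0]]]'

```text
time: 44.75
tool_pos: [0.3912, -0.332, 0.2369]
tool_rot: [-1.559, -0.047, -1.735]
contact_force: [0.6, 1.3, 0.8]
opening: 0.0004
```

```bash
python3 - <<'E'
from rod import *
s=sensors.observe();print(s["time"],s["tool_pos"],s["contact_force"])
c=read_camera('scene');t=read_camera('top')
crop(t,220,200,80,70,9,'pics/t23.png');cv2.imwrite('pics/s23.png',c["frame"][:,:,::-1])
def samp(cam,x,ys,z):
    g=cv2.cvtColor(cam["frame"],cv2.COLOR_RGB2GRAY).astype(np.float32)
    us=np.array([proj(cam,M*[1,1,0]+X*x+Y*y+[0,0,z]) for y in ys],np.float32)
    return cv2.remap(g,us[:,0].reshape(1,-1),us[:,1].reshape(1,-1),cv2.INTER_LINEAR).ravel()
ys=-.129+np.arange(-.012,.012,.0003)
for n,cam in(("top",t),("scene",c)):
    o=[]
    for x in np.linspace(-.07,-.03,9):
        v=samp(cam,x,ys,.024); i=v.argmin(); w=np.clip(np.median(v)-v-15,0,None); w[abs(ys-ys[i])>.004]=0; o.append((w*ys).sum()/w.sum())
    print(n,"line",np.round(o,4),np.median(o).round(4))
for x in(-.004,-.003,-.002,-.001,0,.001,.002):
    v=samp(t,x,ys,.073);lo,hi=v[:15].mean(),v[-20:-8].mean(); print(x,ys[np.argmax(v>(lo+hi)/2)].round(4))
E
```

```text
44.75 [ 0.39119443 -0.3319748   0.23694801] [0.57551166 1.27138301 0.82803036]
top line [-0.1289 -0.1288 -0.1287 -0.1283 -0.1287 -0.1286 -0.1284 -0.1291 -0.1286] -0.1287
scene line [-0.1315 -0.1316 -0.1312 -0.1318 -0.1313 -0.1314 -0.1325 -0.1322 -0.1346] -0.1316
-0.004 -0.1302
-0.003 -0.1302
-0.002 -0.1299
-0.001 -0.1299
0 -0.1293
0.001 -0.129
0.002 -0.1287
```

View pics/t23.png

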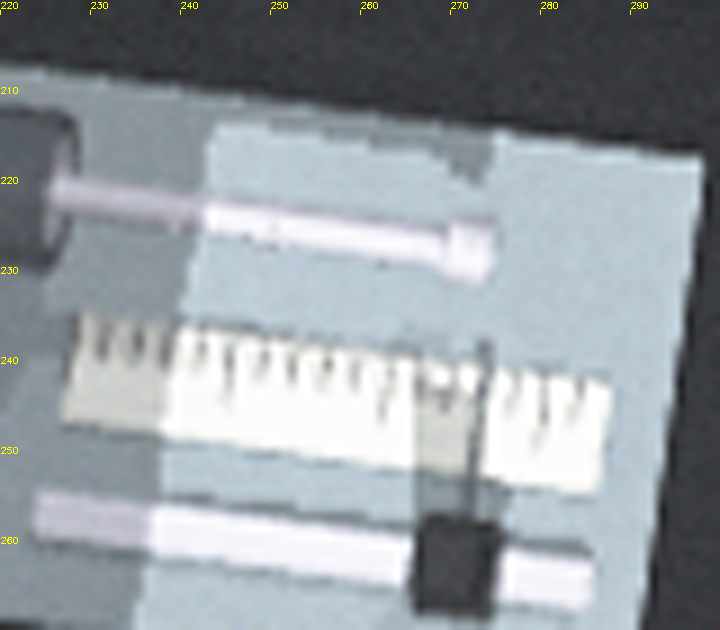

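View pics/s23.png

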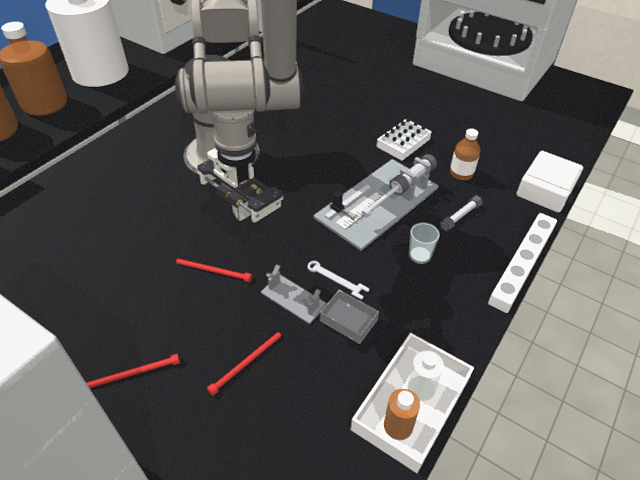

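```bash
python3 -c "
from cell import hand_in
print(hand_in())"
```

```text
the job is handed in; nothing more can be done
None
```

The depth rod is in the column tube, seated on the bottom. The cursor line is level with its outer end face to within about 1 mm. I handed the job in at about 45 s of the 69 s allowed.

- **Regrip:** My first grip would have run the last joint to its limit when turning towards the bore. I put the rod back on its rest, turned the gripper half round and took it again. That episode left the tool tilted by about 2 to 3°, which did not stop the rod going in.
- **Insertion:** The rod met a firm stop at about 18 N. After letting go I pushed its end with closed fingers. It resisted firmly at about 13 N after giving no more than 2 mm, so I take it as bottomed. It sticks out about 130 mm, within the expected 115–145 mm, and its outer end sags a little in the loose bore.
- **Cursor:** I gripped the cursor, slid it past the rod's end, then pushed it back to the line by touch.
- **Last checks:**
  - **Top view:** the line is at 128.7 mm from the mouth and the rod's end at about 129–129.7 mm.
  - **Push contact:** this puts the line within about 0.5 mm of the end.
  - **Scene camera:** this disagrees, with the line at 131.6 mm and the end at about 128–129.5 mm. It also read the line 2–3 mm differently from the top camera, so I trusted the top view.
- **Bystanders:** The last scene picture shows the other things on the bench where they were, and the arm clear of everything.

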